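Lock up the stamping press for the night

ROBOT

A 6-joint arm with a two-finger parallel gripper is mounted at the origin on the work surface. World frame = base frame: x ahead of the robot, y to its left, z up, the work surface at z = 0. Lengths are in mm, angles in rad, forces in N, time in s.
With the tool pointing down it reaches from about 350 to 975 mm from the base axis. Payload 7.1 kg.
Tool frame: the origin (TCP) lies midway between the tips of the shut fingers; the grasp point (between the pads) lies 19 mm behind it; z points along the fingers, y is the line along which they close (so a half turn about z gives the same grasp; the last joint's range is limited). The gripper opens to 88 mm and grips with 3 to 60 N. Pads are 20 mm wide; open, the fingers measure 115 mm over their backs; the gripper's body (75 mm by 178 mm) begins 61 mm behind the grasp point.
Start: joints at [1.19, 0.423, 1.63, -0, 1.089, -0.019], TCP at [221.192, 584.533, 194.075] pointing down, gripper open.
Joint ranges: [-3, 3], [-0.9, 2.11], [0.09, 2.58], [-1.31, 4.45], [0.11, 2.69], [-2.54, 2.54]. Speed limits (rad/s): [2.39, 2.39, 3.01, 3.14, 3.14, 3.14].

INTERFACE

Orientations are given as a rotation vector (axis times angle).
In Python, from workcell import ctrl gives the robot as it stands. The module is installed in compiled form; this text tells all that it offers.
- The arm moves only by the tool apply_moves, never from a script. Its argument "targets" is a list of rows, each a list of 3 entries, a list of its own where there are three numbers: the opening, from -1 (shut) to 1 (fully open), then the shift along the tool's x, y, z normalised to -1 to 1, where 1 is 5 cm, then the turn, a rotation vector about the tool's x, y, z normalised to -1 to 1, where 1 is 90 degrees. In form: [[jaw, [x, y, z], [wx, wy, wz]], ...]. A call has 1 to 8 rows; each row shifts and turns the commanded pose from where the row before left it, along the tool's axes as they then stand; what a row does not reach is not made up. A row lasts 1/8 s, in which the tool goes at most 62.5 mm and 10.7 degrees, less where a joint would pass 70% of its speed; a pose out of reach is approached as far as the arm can. A call with a number of a shift or a turn outside -1 to 1 is refused whole. A call with a gripper value outside its range is refused whole. The fingers move at their own pace and stop on an object; the grip force is fixed at half the most. Time passes only in rows, so rows that do not move let the fingers close. It gives the time, the measured TCP pose, the force, the opening and the grip force at its end, in the units of the state.
- ctrl.get_obs(): the state, without advancing time (a new reading comes with each control period).
- ctrl.get_image(name): name is "scene" or "top" or "wrist"; returns a dict with "pixels" (420x560x3 uint8, blue, green, red), "camera_matrix" (3x3 intrinsics, pixels), "view" (4x4, takes a point from world to camera coordinates); the wrist camera has in their place "hand_eye" (4x4, takes a point from camera to tool coordinates, whose origin is the TCP and whose axes are the flange's). Camera axes: x right, y down, z forward; pixel columns grow to the right and rows downward; lengths in mm; the calibration is good to about 2 mm. A picture is of the moment at which its call begins: read the wrist's pose just before it. There is no depth.
- ctrl.close_job(): hands the job in; it is judged then, once.
Trained networks look in the newest picture that a camera, given by its name, has taken for a name from the list of things; names that differ only in an ending like _2 or _b are one class to them, and where a whole thing is asked for, a point or a joint stands for the part that bears it (a point fixed in the world has none). Each returns a list of dicts, best first, with "score" (0 to 1); they miss things now and then, are a little off and sometimes report something else, mostly with a low value. They report only what shows in the picture. A call takes as long as a camera call. They do not tell look-alikes from the thing itself.
- ctrl.masks_of(label, camera): "region" (420x560 bool, what is visible of it) and "bbox" ([left, top, right, bottom] in pixels, round what is visible of it).
- ctrl.pinpoint(label, camera): "xy" ([column, row] in pixels: a listed point, or the origin of a listed thing).
The state is a dict: "t": time; "qpos": joint angles; "qvel": joint speeds; "joint_torque": joint torques, N m; "ee_pos": TCP position; "orientation": TCP orientation; "ft_force": force on the tool from outside, world axes, zero at the start; "moment": the same for the moment, N m; "width": finger opening in mm; "grasp_force": force on a finger pad.
Only numpy, scipy, OpenCV 4.12 (cv2) and the standard library are available. Lean on these libraries where they do the work, as an engineer would, in place of code of your own. Each camera call takes 0.05 s, during which the arm holds its last target. There are 200 camera calls.

TASK

Shut down the little bench stamping press for the night. First put everything that lies on or under its treadle, or in front of the lock-pin eyelet at its side, into the wooden tray; then push the treadle all the way down to its stop to prove that it moves freely and let it come back up; finally slide the lock pin through the eyelet under the treadle, fully home with its collar against the eyelet. Do not disturb the flux pot, the file cup and the torch.

Things in the scene. Friction and masses are not known exactly. Their poses are not given: they have to be found in the camera images.
- press: Green fixed press. Origin on the bench under the treadle's middle; x towards the treadle's hinge (far side), y towards the eyelet, z up. In mm: base plate 8 thick, x 50..170, y -245..100, and an arm x -60..50, y 62..102 under the eyelet; bare bench under the treadle at x below 50. Column x 50..110, y -165..-115 and head to y -245, 190 high. Bearing blocks x 65..95, |y| 58..74: 74 high.
- treadle (a joint): Angle of the press's dark steel treadle (spring pedal), rad: 0 up and level, grows as its front edge goes down, stop at 0.25. Plate 155 x 110 x 8 mm; press frame x -75..80, y -55..55, top z 62, underside z 54 when up; hinge along y at x 80, z 58. Springs back up; at the pad 8 N starts it, 14 N holds it down. The wood block or the pin under it keeps it from its stop.
- treadle_pad (a point): Point to push on the treadle's top face, mid-width, 25 mm behind its front edge and 130 mm from the hinge: press frame x -50, y 0, z 62 mm when up; drops 32 mm over the full stroke. Moves and turns with the treadle.
- eyelet_mouth (a point): Centre of the eyelet's outer mouth: a steel block 40 mm wide (press x), 36 high, 40 long (press y) with a level hole 15.5 mm in diameter right through along the press's y, mouth chamfered 3 mm. At press frame x -20, y 102, z 38 mm, facing +y. The pin goes in along the press's -y and comes out under the treadle (edge at y 55). Axes as the press's.
- pin: Loose steel lock pin lying on the bench: square handle 50 x 24 x 24 mm, collar 24 dia x 6, shaft 12 dia x 85 mm. Origin mid-handle on its underside; x along the shaft to the tip; shaft axis at z 12; collar face at x 31, tip at x 116; 0.14 kg, balance at x 18. Home: collar on the eyelet, tip at press y 17 mm, handle outside, sagging up to 0.1 rad.
- pin_tip (a point): Centre of the lock pin's tip (116 mm along x from the pin's origin, 12 mm up); axes as the pin's.
- wood_block: Wooden block with three drill marks, 80 x 36 x 42 mm (x, y, z), 0.1 kg, on the bench, its x about along the press's x: some 25 mm of it lies under the treadle's front edge, 55 mm sticks out towards the robot. It stops the treadle; draw it out towards the robot before lifting. Origin at the centre of its underside.
- doming_block: Steel doming block 34 x 34 x 28 mm with round dimples, 0.2 kg, on top of the treadle. Origin at the centre of its underside, sides along its x and y. May be absent.
- stake: Round brass stake (small anvil) 34 mm diameter, 38 mm high, straight up to 30 mm then chamfered, 0.18 kg, standing on top of the treadle. Origin at the centre of its underside. May be absent.
- ring_box: Small blue cloth-covered ring box with brass rim, 44 x 40 x 38 mm (x, y, z), 0.08 kg, on the bench in front of the eyelet, in the pin's way. Origin at the centre of its underside. May be absent.
- jar: Small amber jar with black cap, 44 mm diameter, 42 mm high, 0.1 kg, on the bench in front of the eyelet, in the pin's way. Origin at the centre of its underside. May be absent.
- tray: Open wooden tray, fixed, 180 x 260 x 35 mm outside (x, y, z), walls and floor 5 mm. Origin at the centre of its underside.
- flux_pot: White flux pot, 52 mm diameter, 55 mm high, left of the lock pin and eyelet; leave alone. Origin at the centre of its underside.
- file_cup: Dark cup with files, 76 mm diameter, files up to 180 mm high, far left; leave alone. Origin at the centre of its underside.
- torch: Gas torch on a white can, 68 mm diameter, 195 mm high, far right; leave alone. Origin at the centre of its underside.
Things that resemble listed ones, but are neither listed nor needed, are in the scene too. There is more than one size of the jar; the one meant has the size given above.

How it is judged:
By the outcome, as a careful person would: the job done as asked, in the order asked, and still so for the second after the job is handed in, with the robot touching nothing.
Of doming_block, stake, ring_box, jar only 2 to 4 are there at a start; the rules pass over those that are not, and their reading is None.
At some moment in a run one of pin, ring_box, jar may be knocked a few centimetres aside while the robot is not near it.
It also fails if it takes over 210 s, if anything falls off the work surface, if the arm or the gripper's body presses on something with over 40 N, if the wrist force passes 120 N, or if a joint passes its speed limit or range.

## Working session

There is one attempt and no reset: what is moved stays moved. The work goes in short steps, Python scripts to look and compute and a tool call to move; the robot and the scene stay as the last step left them, time stands still between calls to the robot, and variables do not carry over. Pictures are saved under pics/ and viewed, at most 14 in all, crops included, and the job is handed in when it is done.

Besides the shell and the picture viewer there is one more tool, called as name(argument=value, ...), one argument or row to a line, values as JSON. apply_moves: Moves the arm, as the interface text tells. Scaled input: -1 to 1 covers 5 cm each way for a shift and 90 degrees each way for a turn. Its arguments: {"type":"object","properties":{"targets":{"type":"array"}},"required":["targets"]}

```bash
mkdir -p pics
cat > h.py <<'E'
import numpy as np, cv2
from workcell import ctrl
from scipy.spatial.transform import Rotation as R
def snap(cam,fn=None):
    o=ctrl.get_obs(); im=ctrl.get_image(cam)
    if fn: cv2.imwrite('pics/'+fn,im['pixels'])
    K=np.array(im['camera_matrix'])
    if 'view' in im: V=np.array(im['view'])
    else:
        T=np.eye(4);T[:3,:3]=R.from_rotvec(o['orientation']).as_matrix();T[:3,3]=o['ee_pos']
        V=np.linalg.inv(T@np.array(im['hand_eye']))
    return im['pixels'],K,V
def ray(K,V,uv,z):
    d=np.linalg.inv(K)@np.array([uv[0],uv[1],1.]); C=np.linalg.inv(V)
    d=C[:3,:3]@d; c=C[:3,3]; return c+d*(z-c[2])/d[2]
def proj(K,V,p):
    q=K@(V@np.append(p,1))[:3]; return q[:2]/q[2]
E
python3 - <<'E'
from h import *
o=ctrl.get_obs(); print({k:np.round(v,3) for k,v in o.items()})
for cam in ['scene','top']:
    p,K,V=snap(cam,cam+'0.png'); C=np.linalg.inv(V); print(cam,K.round(1).tolist(),C[:3,3].round(0),C[:3,2].round(2))
    for l in 'press treadle treadle_pad eyelet_mouth pin pin_tip wood_block doming_block stake ring_box jar tray flux_pot file_cup torch'.split():
        z=dict(treadle_pad=62,eyelet_mouth=38,pin_tip=12,doming_block=62,stake=62).get(l,0)
        print(l,[(round(d['score'],2),np.round(d['xy']).tolist(),ray(K,V,d['xy'],z)[:2].round(0).tolist()) for d in ctrl.pinpoint(l,cam)[:4]])
E
```

```text
{'t': np.float64(0.0), 'qpos': array([ 1.19 ,  0.424,  1.631, -0.   ,  1.089, -0.019]), 'qvel': array([-0.002, -0.001,  0.001,  0.002,  0.001, -0.001]), 'joint_torque': array([-2.0000e-03, -5.4461e+01, -2.7367e+01,  6.4000e-02,  2.3000e-02,
       -0.0000e+00]), 'ee_pos': array([220.992, 584.008, 193.321]), 'orientation': array([-5.65e-01, -3.09e+00,  2.00e-03]), 'ft_force': array([ 0.149,  0.173, -0.103]), 'moment': array([-0.008,  0.002,  0.049]), 'grasp_force': np.float64(0.0), 'width': np.float64(87.689)}
scene [[508.8, 0.0, 268.7], [0.0, 508.8, 213.2], [0.0, 0.0, 1.0]] [1141. 1007.  843.] [-0.42 -0.72 -0.55]
press [(0.64, [266.0, 249.0], [591.0, 41.0])]Traceback (most recent call last):
  File "<stdin>", line 7, in <module>
ValueError: it knows: doming_block, eyelet_mouth, file_cup, flux_pot, jar, pin, pin_tip, press, ring_box, stake, torch, tray, treadle_pad, wood_block
```

Run:
```python
from h import *
for cam in ['scene','top']:
    p,K,V=snap(cam,cam+'0.png'); C=np.linalg.inv(V); print(cam,K.round(1).tolist(),C[:3,3].round(0),C[:3,2].round(2))
    for l in 'press treadle_pad eyelet_mouth pin pin_tip wood_block doming_block stake ring_box jar tray flux_pot file_cup torch'.split():
        z=dict(treadle_pad=62,eyelet_mouth=38,pin_tip=12,doming_block=62,stake=62).get(l,0)
        print(l,[(round(d['score'],2),np.round(d['xy']).tolist(),ray(K,V,d['xy'],z)[:2].round(0).tolist()) for d in ctrl.pinpoint(l,cam)[:4]])
```

```text
scene [[508.8, 0.0, 268.7], [0.0, 508.8, 213.2], [0.0, 0.0, 1.0]] [1141. 1007.  843.] [-0.42 -0.72 -0.55]
press [(0.86, [266.0, 251.0], [594.0, 49.0])]
treadle_pad [(0.97, [280.0, 224.0], [541.0, 37.0])]
eyelet_mouth [(0.84, [292.0, 254.0], [571.0, 138.0]), (0.55, [330.0, 252.0], [485.0, 186.0]), (0.35, [181.0, 182.0], [662.0, -370.0])]
pin [(0.95, [368.0, 274.0], [427.0, 273.0]), (0.16, [182.0, 181.0], [636.0, -436.0])]
pin_tip [(0.67, [328.0, 251.0], [465.0, 152.0]), (0.25, [263.0, 234.0], [570.0, -7.0])]
wood_block []
doming_block [(0.28, [288.0, 232.0], [545.0, 83.0]), (0.24, [266.0, 238.0], [607.0, 73.0])]
stake [(0.75, [266.0, 236.0], [604.0, 64.0])]
ring_box []
jar [(0.95, [309.0, 296.0], [600.0, 258.0]), (0.74, [267.0, 297.0], [686.0, 207.0]), (0.58, [294.0, 330.0], [690.0, 331.0])]
tray [(0.83, [246.0, 182.0], [456.0, -314.0])]
flux_pot [(0.9, [376.0, 335.0], [549.0, 441.0]), (0.37, [182.0, 180.0], [631.0, -447.0]), (0.3, [354.0, 360.0], [632.0, 470.0])]
file_cup [(0.71, [355.0, 360.0], [630.0, 472.0])]
torch [(0.73, [181.0, 181.0], [638.0, -440.0])]
top [[411.1, 0.0, 274.1]
[... 344 characters left out ...]
30.0, 260.0])]
pin_tip [(0.5, [229.0, 237.0], [471.0, 159.0])]
wood_block [(0.54, [278.0, 228.0], [502.0, 13.0])]
doming_block []
stake [(0.7, [262.0, 191.0], [605.0, 61.0]), (0.35, [278.0, 227.0], [500.0, 12.0])]
ring_box [(0.55, [271.0, 213.0], [547.0, 36.0])]
jar [(0.87, [216.0, 169.0], [682.0, 210.0]), (0.59, [186.0, 168.0], [686.0, 304.0]), (0.56, [204.0, 197.0], [595.0, 244.0]), (0.17, [227.0, 238.0], [467.0, 168.0])]
tray [(0.8, [388.0, 241.0], [471.0, -322.0]), (0.19, [137.0, 214.0], [535.0, 450.0])]
flux_pot [(0.76, [141.0, 217.0], [528.0, 439.0]), (0.29, [272.0, 201.0], [585.0, 33.0])]
file_cup [(0.73, [132.0, 180.0], [642.0, 475.0])]
torch [(0.77, [423.0, 186.0], [641.0, -428.0])]
```

View pics/scene0.png

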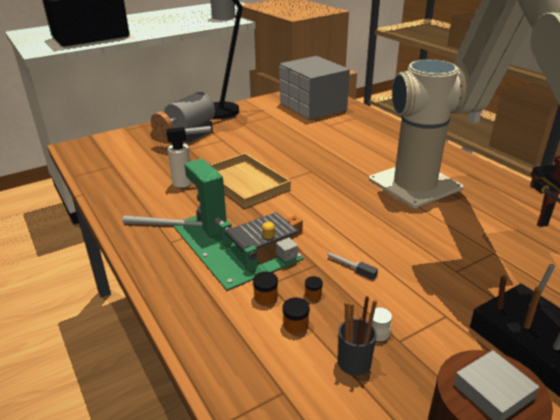

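View pics/top0.png

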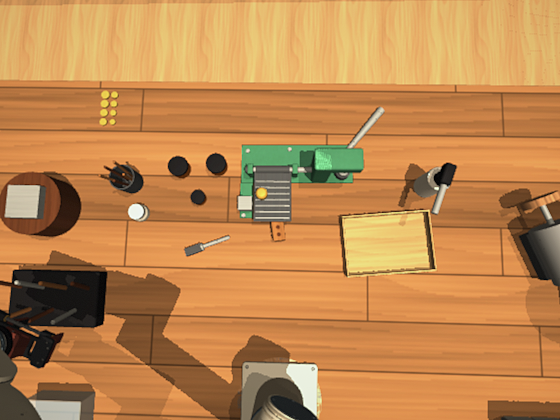

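The only stamped-on item I see is the brass stake at (268,230) in scene and (262,193) in top. Three black-capped jars show in top at (216,163), (178,166) and (198,197). The last is smaller (about 15 px, or 45 mm) and stands opposite the eyelet, so it is probably the one meant. The wood block is at (278,231), the pin at (208,244), and I see no doming block or ring box. I'll move over for a wrist view to confirm.

apply_moves(
  targets=[
    [1,[0,0,-0.8],[0,0,-0.115]],
    [1,[0,0,-0.8],[0,0,-0.115]],
    [1,[-0.5,-0.8,-0.2],[0,0,0]],
    [1,[-0.5,-0.8,-0.2],[0,0,0]],
    [1,[-0.5,-0.8,-0.2],[0,0,0]],
    [1,[-0.5,-0.8,-0.2],[0,0,0]],
    [1,[-0.5,-0.8,-0.2],[0,0,0]],
    [1,[-0.5,-0.8,-0.2],[0,0,0]],
  ],
)

```text
t: 2.6
ee_pos: [371.7, 343.1, 334.6]
orientation: [0.001, 3.141, 0.0]
ft_force: [0.6, 0.0, 0.1]
width: 88.2
grasp_force: 0.0
```

apply_moves(
  targets=[
    [1,[-0.5,-0.8,0],[0,0,0]],
    [1,[-0.5,-0.8,0],[0,0,0]],
    [1,[-0.5,-0.8,0],[0,0,0]],
    [1,[-0.5,-0.8,0],[0,0,0]],
    [1,[-0.5,-0.8,0],[0,0,0]],
    [1,[0,0,0],[0,0,0]],
    [1,[0,0,0],[0,0,0]],
  ],
)

```text
t: 3.48
ee_pos: [495.6, 144.7, 334.0]
orientation: [-0.002, -3.141, -0.001]
ft_force: [-0.7, -1.0, 0.0]
width: 87.9
grasp_force: 0.0
```

```bash
cat >> h.py <<'E'
def names(cam,L,tag):
    p,K,V=snap(cam,tag)
    for l in L.split():
        z=dict(treadle_pad=62,eyelet_mouth=38,pin_tip=12,doming_block=62,stake=62).get(l,0)
        print(l,[(round(d['score'],2),np.round(d['xy']).tolist(),ray(K,V,d['xy'],z)[:2].round(1).tolist()) for d in ctrl.pinpoint(l,cam)[:4]])
    return p,K,V
E
python3 - <<'E'
from h import *
o=ctrl.get_obs(); print(o['t'],o['ee_pos'].round(1),R.from_rotvec(o['orientation']).as_matrix().round(3).tolist(),o['ft_force'])
p,K,V=names('wrist','press treadle_pad eyelet_mouth pin pin_tip wood_block doming_block stake ring_box jar','w1.png')
C=np.linalg.inv(V);print(C[:3,3],C[:3,2])
E
```

```text
3.475 [495.6 144.7 334. ] [[-1.0, 0.001, -0.0], [0.001, 1.0, 0.0], [0.0, 0.0, -1.0]] [-0.74537519 -0.97461196  0.00468046]
press [(0.74, [218.0, 222.0], [590.2, 36.6])]
treadle_pad [(0.63, [208.0, 208.0], [546.7, 35.5])]
eyelet_mouth [(0.61, [274.0, 221.0], [576.0, 134.7])]
pin [(0.8, [361.0, 129.0], [432.6, 275.4])]
pin_tip [(0.67, [288.0, 154.0], [472.2, 157.6])]
wood_block [(0.91, [202.0, 170.0], [500.1, 14.8]), (0.63, [208.0, 203.0], [556.6, 20.3])]
doming_block [(0.23, [461.0, 242.0], [604.5, 432.4])]
stake [(0.97, [229.0, 238.0], [596.1, 64.3])]
ring_box []
jar [(0.97, [347.0, 219.0], [586.6, 262.7]), (0.57, [314.0, 276.0], [697.3, 208.9]), (0.54, [379.0, 267.0], [679.4, 327.2]), (0.5, [203.0, 170.0], [499.7, 16.1])]
[412.36275865 146.46688049 524.21554364] [ 0.29851036  0.00103003 -0.95440584]
```

View pics/w1.png

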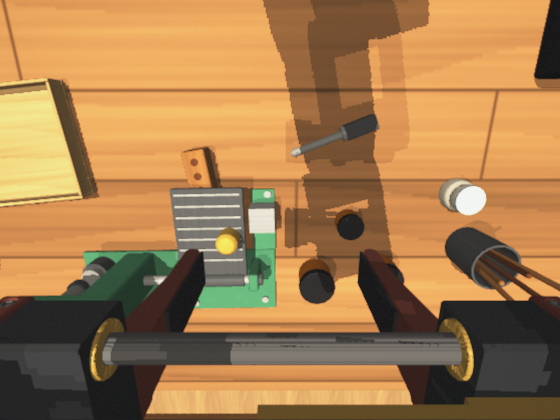

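Run:
```python
from h import *
p,K,V=snap('wrist')
cv2.imwrite('pics/c1.png',cv2.resize(p[100:310,160:420],None,fx=2.8,fy=2.8,interpolation=cv2.INTER_CUBIC))
for n,uv,z in [('tre FR',(172,189),62),('tre FL',(243,187),62),('pin handle end top',(375,119),20),('tip',(293,154),12),('jarcapL',(337,225),42),('jarcapR',(363,225),42)]:
    print(n,ray(K,V,uv,z).round(1))
for l in ['jar','wood_block','stake','pin']:
    for d in ctrl.masks_of(l,'wrist')[:3]:
        r=d['region'].astype(np.uint8); c,s,a=cv2.minAreaRect(cv2.findNonZero(r)); print(l,round(d['score'],2),d['bbox'],r.sum(),np.round(c),np.round(s),a)
```

```text
tre FR [518.2 -17.   62. ]
tre FL [515.1  89.7  62. ]
pin handle end top [418. 291.  20.]
tip [472.  166.1  12. ]
jarcapL [582.6 237.7  42. ]
jarcapR [582.6 279.9  42. ]
jar 0.85 [335.2, 207.5, 364.4, 240.4] 653 [348. 224.] [30. 25.] 45.0
jar 0.81 [300.6, 259.0, 334.6, 302.4] 1299 [315. 281.] [45. 35.] 71.56504821777344
jar 0.67 [380.7, 250.8, 406.0, 283.8] 239 [393. 267.] [36.  8.] 48.01278305053711
wood_block 0.68 [185.1, 147.7, 215.1, 186.8] 1038 [199. 168.] [41. 27.] 77.19573211669922
wood_block 0.2 [443.1, 225.9, 560.0, 299.3] 3652 [501. 269.] [122.  49.] 27.758541107177734
stake 0.79 [214.4, 231.4, 239.1, 253.9] 492 [228. 240.] [22. 26.] 18.434947967529297
pin 0.83 [294.4, 115.2, 378.4, 158.8] 1117 [334. 135.] [18. 93.] 71.56504821777344
```

View pics/c1.png

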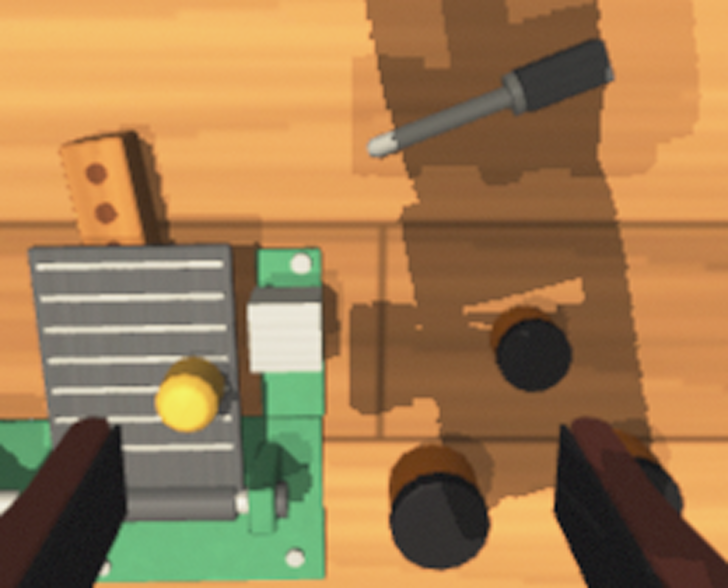

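The crop confirms the jar: the cap measures about 42 mm at z=42, while its two neighbours are clearly larger. The pin at wrist (294–378, 115–158) has the handle, collar and tip described. No doming block or ring box is present. Next I'll compute grasp targets.

Run:
```python
from h import *
p,K,V=snap('wrist')
f=lambda x,y:(x/2.8+160-.3,y/2.8+100-.3)
for n,uv,z in [('stake top',(186,402),100),('jar top',(533,355),42),('jar top L',(496,355),42),('jar top R',(571,355),42),('jar nr',(533,318),42),('jar far',(533,391),42),('bl c1',(62,148),42),('bl c2',(124,133),42),('bl e',(86,245),42),('bl hole1',(96,174),42),('hole2',(106,213),42),('hole3',(113,244),42),('eye TL',(247,304),56),('eye TR',(321,301),56),('eye BL',(252,372),56),('eye BR',(321,372),56),('trFR',(30,248),62),('trFL',(231,246),62),('tr backR',(55,490),62),('arm FL',(321,249),8),('base L/arm',(323,415),8),('base far L',(325,577),8),
 ('collar',(515,93),12),('handleend',(605,60),24),('tip',(374,150),12)]:
    print(n,ray(K,V,f(*uv),z).round(1))
p,K,V=snap('top')
for uv,z in [((340,216),35),((430,210),35),((436,269),35),((345,276),35)]: print('tray',ray(K,V,uv,z).round(0))
for n,uv,z in [('jar',(198,197),42),('stake',(261.5,193),100)]: print(n,ray(K,V,uv,z).round(0))
```

```text
stake top [590.2  66.6 100. ]
jar top [585.2 258.8  42. ]
jar top L [585.2 237.3  42. ]
jar top R [585.3 280.9  42. ]
jar nr [562.7 257.3  42. ]
jar far [607.7 260.2  42. ]
bl c1 [466.3  -3.5  42. ]
bl c2 [458.4  30.6  42. ]
bl e [519.8   4.8  42. ]
bl hole1 [480.3  13.7  42. ]
hole2 [501.8  17.4  42. ]
hole3 [519.3  19.9  42. ]
eye TL [550.1  95.2  56. ]
eye TR [548.4 136.1  56. ]
eye BL [590.3  96.7  56. ]
eye BR [590.4 135.8  56. ]
trFR [517.  -19.5  62. ]
trFL [516.   88.3  62. ]
tr backR [661.6 -20.1  62. ]
arm FL [529.9 135.3   8. ]
base L/arm [637.8 135.9   8. ]
base far L [756.5 136.5   8. ]
collar [439.2 245.4  12. ]
handleend [421.1 291.1  24. ]
tip [470.9 166.3  12. ]
tray [ 540. -171.   35.]
tray [ 564. -436.   35.]
tray [ 391. -450.   35.]
tray [ 364. -187.   35.]
jar [587. 254.  42.]
stake [594.  60. 100.]
```

apply_moves(
  targets=[
    [1,[-0.48,-0.4,0.7],[0,0,0]],
    [1,[-0.48,-0.4,0.7],[0,0,0]],
    [1,[-0.48,-0.4,0.7],[0,0,0]],
    [1,[-0.48,-0.4,0.7],[0,0,0]],
    [1,[0,0,0.8],[0,0,0]],
    [1,[0,0,0.8],[0,0,0]],
    [1,[0,0,0],[0,0,0]],
    [1,[0,0,0],[0,0,0]],
  ],
)

```text
t: 5.38
ee_pos: [592.8, 64.4, 115.3]
orientation: [0.001, 3.14, 0.0]
ft_force: [0.7, -0.2, 0.6]
width: 87.6
grasp_force: 0.0
```

apply_moves(
  targets=[
    [1,[0.03,0,0.5],[0,0,0]],
    [1,[0,0,0.46],[0,0,0]],
    [1,[0,0,0],[0,0,0]],
    [-1,[0,0,0],[0,0,0]],
    [-1,[0,0,0],[0,0,0]],
    [-1,[0,0,0],[0,0,0]],
    [-1,[0,0,0],[0,0,0]],
    [-1,[0,0,0],[0,0,0]],
  ],
)

```text
t: 6.38
ee_pos: [590.4, 64.3, 66.2]
orientation: [0.001, 3.142, 0.0]
ft_force: [0.1, -0.5, -0.3]
width: 41.2
grasp_force: 0.0
```

apply_moves(
  targets=[
    [-1,[0,0,0],[0,0,0]],
    [-1,[0,0,0],[0,0,0]],
    [-1,[0,0,-0.6],[0,0,0]],
    [-1,[0,0,-0.8],[0,0,0]],
    [-1,[0,0,-0.8],[0,0,0]],
    [-1,[0.9,0,0],[0,0,0]],
    [-1,[0.7,-0.9,0],[0,0,0]],
    [-1,[0,-0.9,0],[0,0,0]],
  ],
)

```text
t: 7.38
ee_pos: [507.7, -25.8, 176.1]
orientation: [0.002, -3.14, -0.0]
ft_force: [1.4, -0.4, -0.1]
width: 0.8
grasp_force: 0.0
```

apply_moves(
  targets=[
    [-1,[0,-0.95,0],[0,0,0]],
    [-1,[0,-0.95,0],[0,0,0]],
    [-1,[0,-0.95,0],[0,0,0]],
    [-1,[0,-0.95,0.2],[0,0,0]],
    [-1,[0,-0.7,0.8],[0,0,0]],
    [-1,[0,0,0.8],[0,0,0]],
    [-1,[0,0,0.8],[0,0,0]],
    [-1,[0,0,0],[0,0,0]],
  ],
)

```text
t: 8.38
ee_pos: [507.9, -249.5, 43.5]
orientation: [-0.001, -3.136, -0.005]
ft_force: [-0.5, -0.9, 0.5]
width: 0.7
grasp_force: 0.0
```

Run:
```python
from h import *
names('top','stake wood_block jar pin','top1.png')
p,K,V=names('scene','stake jar pin','scene1.png')
cv2.imwrite('pics/c2.png',cv2.resize(p[120:330,150:410],None,fx=2.8,fy=2.8,interpolation=cv2.INTER_CUBIC))
```

```text
stake [(0.62, [264.0, 192.0], [601.7, 55.6])]
wood_block [(0.8, [275.0, 226.0], [507.6, 22.1]), (0.66, [230.0, 237.0], [472.2, 159.6])]
jar [(0.92, [219.0, 169.0], [683.8, 202.7]), (0.75, [203.0, 197.0], [593.9, 246.9]), (0.62, [184.0, 168.0], [683.9, 311.8]), (0.18, [271.0, 212.0], [550.7, 35.8])]
pin [(0.52, [191.0, 249.0], [431.0, 277.3]), (0.43, [131.0, 180.0], [644.0, 477.4])]
stake [(0.7, [268.0, 238.0], [602.4, 74.0]), (0.34, [369.0, 273.0], [475.8, 324.6])]
jar [(0.94, [313.0, 295.0], [590.4, 261.2]), (0.93, [297.0, 330.0], [686.3, 336.9]), (0.82, [267.0, 299.0], [690.4, 213.0])]
pin [(0.97, [368.0, 274.0], [427.3, 272.8])]
```

View pics/c2.png

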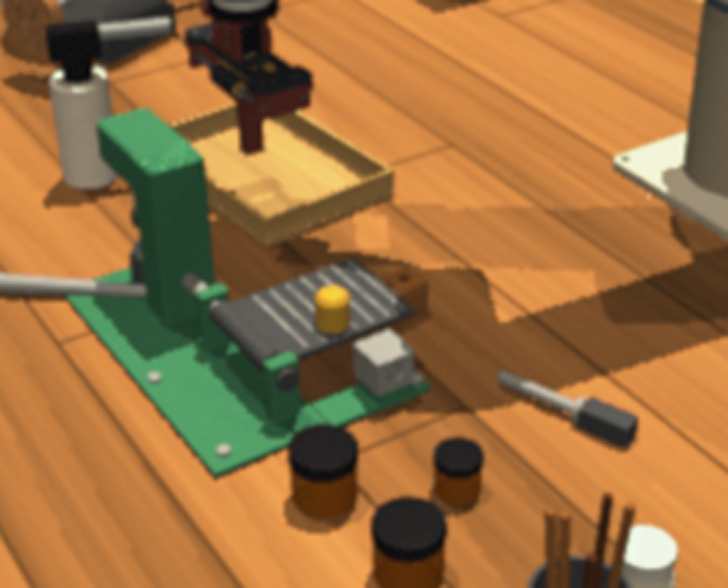

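```bash
cat >> h.py <<'E'
def silh(label,h,r,z0,cams=('scene','top'),pick=lambda p:True,x0=None):
    """fit x,y of an upright cylinder to mask bboxes in several cameras"""
    from scipy.optimize import least_squares
    data=[]
    for c in cams:
        p,K,V=snap(c)
        for d in ctrl.masks_of(label,c):
            b=np.array(d['bbox']); m=[(b[0]+b[2])/2,(b[1]+b[3])/2]
            if np.hypot(*(ray(K,V,m,z0+h/2)[:2]-x0))<45: data.append((K,V,b,c)); break
    a=np.linspace(0,2*np.pi,24)
    def f(q):
        e=[]
        for K,V,b,c in data:
            P=np.array([proj(K,V,[q[0]+r*np.cos(t),q[1]+r*np.sin(t),z]) for t in a for z in (z0,z0+h)])
            e+=list(np.r_[P.min(0),P.max(0)]-b)
        return e
    s=least_squares(f,x0,loss='soft_l1'); print(label,[d[3] for d in data],s.x.round(1),np.round(s.fun,1)); return s.x
E
python3 - <<'E'
from h import *
for cams in [('scene',),('top',),('scene','top')]:
    silh('stake',36,17,62,cams,x0=np.array([600,62.])); silh('jar',42,22,0,cams,x0=np.array([588,256.]))
E
```

```text
stake ['scene'] [598.9  71.4] [ 0.  -2.1 -0.   1.6]
jar ['scene'] [593.5 264.8] [ 2.9  1.1 -2.4 -0.9]
stake ['top'] [596.4  56.9] [-2.1  1.1  2.5 -1.2]
jar ['top'] [587.4 254.7] [-1.6  1.5  1.8 -1.7]
stake ['scene', 'top'] [595.9  64.8] [ 0.4 -0.6 -0.9 -0.6 -3.2  0.9  0.3 -1.4]
jar ['scene', 'top'] [587.6 268.4] [ 1.3 -1.8 -0.5 -0.7 -7.9 -1.1  0.2 -0.3]
```

apply_moves(
  targets=[
    [1,[0,0,-0.9],[0,0,0]],
    [1,[0,0,-0.9],[0,0,0]],
    [1,[0,0.5,-0.9],[0,0,0]],
    [1,[0,0.97,-0.2],[0,0,0]],
    [1,[0,0.97,0],[0,0,0]],
    [1,[0,0.97,0],[0,0,0]],
    [1,[0,0.97,0],[0,0,0]],
    [1,[0,0.97,0],[0,0,0]],
  ],
)

```text
t: 10.62
ee_pos: [510.2, 18.4, 191.2]
orientation: [0.001, 3.141, -0.0]
ft_force: [1.2, 0.1, 0.2]
width: 76.7
grasp_force: 0.0
```

apply_moves(
  targets=[
    [1,[-0.6,0.6,0],[0,0,0]],
    [1,[-0.6,0.32,0],[0,0,0]],
    [1,[0,0,0],[0,0,0]],
    [1,[0,0,0],[0,0,0]],
  ],
)

```text
t: 11.12
ee_pos: [569.4, 62.6, 190.6]
orientation: [-0.001, -3.14, 0.0]
ft_force: [0.4, 0.3, 0.0]
width: 87.8
grasp_force: 0.0
```

Run:
```python
from h import *
o=ctrl.get_obs();print(o['ee_pos'],o['width'])
names('wrist','stake eyelet_mouth treadle_pad wood_block','w2.png')
silh('stake',36,17,62,('wrist',),x0=np.array([597,64.]))
silh('stake',36,17,62,('wrist','top','scene'),x0=np.array([597,64.]))
```

```text
[569.42535076  62.55400919 190.64049736] 87.80095396289931
stake [(0.63, [282.0, 224.0], [597.2, 65.9])]
eyelet_mouth [(0.94, [342.0, 193.0], [569.2, 132.4]), (0.15, [237.0, 131.0], [501.4, 18.2])]
treadle_pad [(0.95, [248.0, 173.0], [542.3, 31.3]), (0.42, [254.0, 205.0], [575.9, 36.4])]
wood_block []
stake ['wrist'] [593.7  67.7] [ 0.6 -0.8 -0.6  0.7]
stake ['wrist', 'top', 'scene'] [597.8  66.6] [ -2.1  -0.4   0.3   6.9  -0.2  20.4 -24.3 -23.9   2.   -4.6   1.1   1. ]
```

View pics/w2.png

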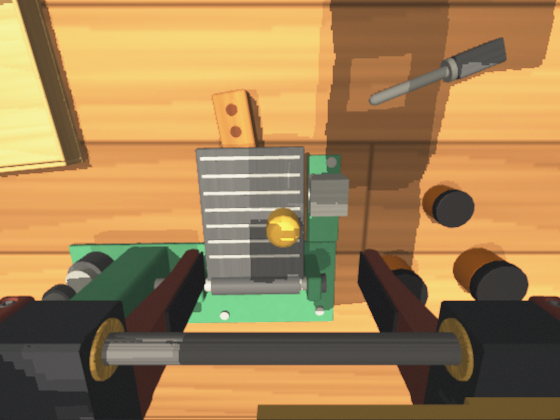

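The wrist view shows the stake upright at (283,228), i.e. world about (596,66). I'll retry slightly deeper and check the grip before lifting.

apply_moves(
  targets=[
    [1,[-0.53,0.07,0.6],[0,0,0]],
    [1,[0,0,0.8],[0,0,0]],
    [1,[0,0,0.8],[0,0,0]],
    [1,[0,0,0.32],[0,0,0]],
    [1,[0,0,0],[0,0,0]],
    [-1,[0,0,0],[0,0,0]],
    [-1,[0,0,0],[0,0,0]],
    [-1,[0,0,0],[0,0,0]],
  ],
)

```text
t: 12.78
ee_pos: [597.6, 66.4, 66.1]
orientation: [0.001, 3.14, 0.0]
ft_force: [0.4, 0.5, 0.1]
width: 61.3
grasp_force: 0.0
```

apply_moves(
  targets=[
    [-1,[0,0,0],[0,0,0]],
    [-1,[0,0,0],[0,0,0]],
    [-1,[0,0,0],[0,0,0]],
    [-1,[0,0,0],[0,0,0]],
    [-1,[0,0,0],[0,0,0]],
  ],
)

```text
t: 13.4
ee_pos: [597.1, 66.1, 65.3]
orientation: [0.001, 3.141, -0.0]
ft_force: [-1.6, -2.4, 3.3]
width: 26.8
grasp_force: 24.3
```

Run:
```python
from h import *
o=ctrl.get_obs();print(o['width'],o['grasp_force'],o['ft_force'])
a=snap('wrist')[0];b=snap('scene')[0]
A=cv2.resize(a[120:400,130:430],(600,560));B=cv2.resize(b[195:265,245:275+30],(200,233),interpolation=cv2.INTER_CUBIC)
im=np.zeros((560,800,3),np.uint8);im[:,:600]=A;im[:233,600:]=B;cv2.imwrite('pics/c3.png',im)
```

```text
26.801185574322894 24.25526573031675 [-1.62293948 -2.44879341  3.32745341]
```

View pics/c3.png

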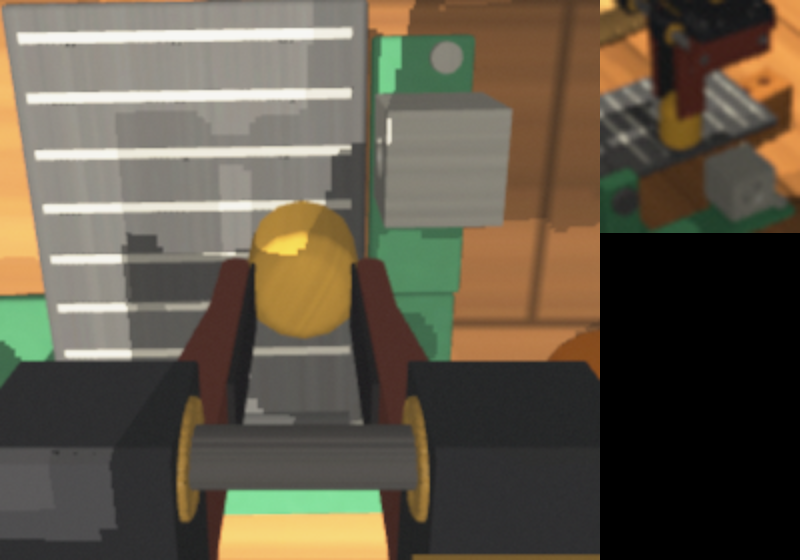

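Run:
```python
from h import *
p,K,V=snap('scene'); 
for q in [(597,82,65),(597,82,75),(580,66,62),(580,66,100),(597,66,62),(597,66,100)]: print(q,proj(K,V,q).round(1))
p,K,V=snap('wrist')
for q in [(597,82,65),(597,52,65),(580,66,100),(580,66,62),(597,66,100),(590,136,56),(550,136,56),(550,96,56)]: 
    u=proj(K,V,q); print(q,u.round(1),((u-[130,120])*2).round())
```

```text
(597, 82, 65) [271.3 237.7]
(597, 82, 75) [271.3 234.6]
(580, 66, 62) [273.7 233.6]
(580, 66, 100) [273.5 221.7]
(597, 66, 62) [268.2 235.6]
(597, 66, 100) [267.9 223.7]
(597, 82, 65) [302.2 248.2] [344. 256.]
(597, 52, 65) [256.5 248.2] [253. 256.]
(580, 66, 100) [277.1 245.3] [294. 251.]
(580, 66, 62) [277.8 222.2] [296. 204.]
(597, 66, 100) [277.2 273.9] [294. 308.]
(590, 136, 56) [381.2 233.3] [502. 227.]
(550, 136, 56) [387.2 174.7] [514. 109.]
(550, 96, 56) [324.6 174.8] [389. 110.]
```

apply_moves(
  targets=[
    [-1,[0,0,-0.1],[0,0,0]],
    [-1,[0,0,-0.2],[0,0,0]],
    [-1,[0,0,0],[0,0,0]],
  ],
)

```text
t: 13.98
ee_pos: [597.4, 66.7, 80.9]
orientation: [0.001, 3.14, 0.001]
ft_force: [0.2, -0.4, 0.7]
width: 0.5
grasp_force: 0.0
```

Run:
```python
from h import *
o=ctrl.get_obs();print(o['width'],o['grasp_force'],o['ft_force'],o['ee_pos'])
a,K,V=snap('wrist');b=snap('scene')[0]
for q in [(580,66,62),(596,66,72),(596,66,110)]: print(q,(proj(K,V,q)*2-[260,240]).round())
A=cv2.resize(a[120:400,130:430],(600,560));B=cv2.resize(b[185:275,245:305],(200,300),interpolation=cv2.INTER_CUBIC)
im=np.zeros((560,800,3),np.uint8);im[:,:600]=A;im[:300,600:]=B;cv2.imwrite('pics/c4.png',im)
```

```text
0.5463129734960314 0.0 [ 0.24323301 -0.399552    0.72801789] [597.44822667  66.68962455  80.93266268]
(580, 66, 62) [294. 189.]
(596, 66, 72) [294. 242.]
(596, 66, 110) [293. 294.]
```

View pics/c4.png

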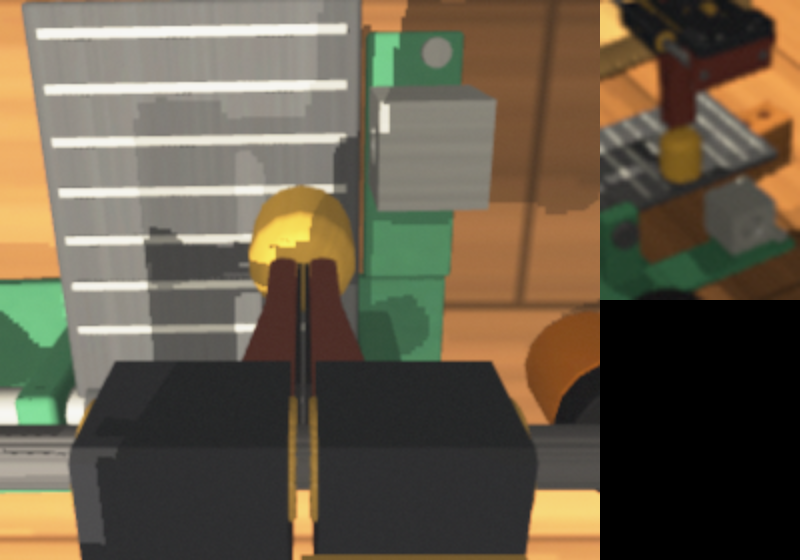

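Both views put the shut fingertips about 19 mm higher than the reported TCP, so the earlier grips only caught the stake's chamfer. A gentle touch on bare bench at about (475,100) will measure the offset.

apply_moves(
  targets=[
    [-1,[0,0,-0.8],[0,0,0]],
    [-1,[0.8,0.2,0],[0,0,0]],
    [-1,[0.8,0.2,0],[0,0,0]],
    [-1,[0.8,0.2,0.4],[0,0,0]],
    [-1,[0,0,0.8],[0,0,0]],
    [-1,[0,0,0.6],[0,0,0]],
    [-1,[0,0,0],[0,0,0]],
    [-1,[0,0,0],[0,0,0]],
  ],
)

```text
t: 15.08
ee_pos: [477.4, 96.5, 30.7]
orientation: [0.001, 3.141, 0.0]
ft_force: [0.3, 0.5, 0.6]
width: 0.2
grasp_force: 0.0
```

Run:
```python
from h import *
o=ctrl.get_obs();print(o['width'],o['ft_force'],o['ee_pos'])
b,K,V=snap('scene')
e=o['ee_pos']
print('pred tip',proj(K,V,e),proj(K,V,e+[0,0,19]))
for q in [(550,136,56),(590,136,56),(590,136,20),(530,136,8),(590,96,56)]: print(q,proj(K,V,q).round(1), ((proj(K,V,q)-[240,190])*6).round())
cv2.imwrite('pics/c5.png',cv2.resize(b[190:285,240:370],None,fx=6,fy=6,interpolation=cv2.INTER_CUBIC))
```

```text
0.21777136422211632 [0.25291491 0.54837342 0.61296518] [477.41757366  96.49613824  30.66229094]
pred tip [311.95599865 236.54714886] [312.12096599 230.8297252 ]
(550, 136, 56) [297.9 245.1] [347. 330.]
(590, 136, 56) [284.8 250.2] [269. 361.]
(590, 136, 20) [284.9 261.3] [269. 428.]
(530, 136, 8) [304.1 257.2] [384. 403.]
(590, 96, 56) [276.5 242.3] [219. 314.]
```

View pics/c5.png

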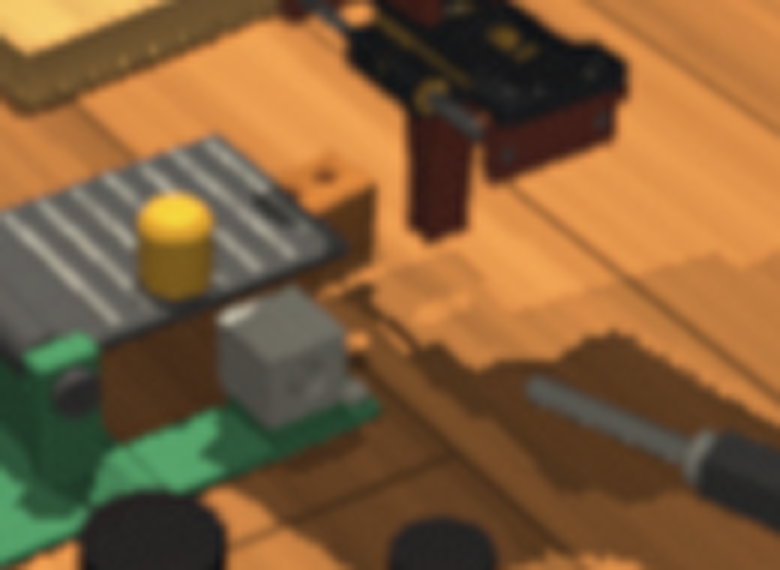

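apply_moves(
  targets=[
    [-1,[0,0,0.3],[0,0,0]],
    [-1,[0,0,0.2],[0,0,0]],
    [-1,[0,0,0.06],[0,0,0]],
    [-1,[0,0,0.06],[0,0,0]],
    [-1,[0,0,0],[0,0,0]],
  ],
)

```text
t: 15.75
ee_pos: [476.9, 96.4, -1.1]
orientation: [-0.001, -3.141, 0.0]
ft_force: [-0.5, 0.2, -0.1]
width: 0.2
grasp_force: 0.0
```

No contact at z=-1, which confirms it. I'll keep going gently.

apply_moves(
  targets=[
    [-1,[0,0,0.12],[0,0,0]],
    [-1,[0,0,0.12],[0,0,0]],
    [-1,[0,0,0],[0,0,0]],
  ],
)

```text
t: 16.12
ee_pos: [476.5, 96.3, -13.4]
orientation: [-0.001, -3.141, 0.0]
ft_force: [-0.3, -0.5, -0.0]
width: 0.4
grasp_force: 0.0
```

apply_moves(
  targets=[
    [-1,[0,0,0.04],[0,0,0]],
    [-1,[0,0,0.04],[0,0,0]],
    [-1,[0,0,0],[0,0,0]],
  ],
)

```text
t: 16.5
ee_pos: [476.9, 96.4, -17.0]
orientation: [-0.001, -3.141, 0.0]
ft_force: [-0.4, 1.1, 0.3]
width: 0.3
grasp_force: 0.0
```

apply_moves(
  targets=[
    [-1,[0,0,0.03],[0,0,0]],
    [-1,[0,0,0.03],[0,0,0]],
    [-1,[0,0,0],[0,0,0]],
  ],
)

```text
t: 16.88
ee_pos: [476.8, 96.4, -20.0]
orientation: [-0.001, -3.141, 0.0]
ft_force: [-0.2, -1.3, 0.7]
width: 0.7
grasp_force: 0.0
```

apply_moves(
  targets=[
    [-1,[0,0,0.03],[0,0,0]],
    [-1,[0,0,0.03],[0,0,0]],
    [-1,[0,0,0],[0,0,0]],
  ],
)

```text
t: 17.25
ee_pos: [476.8, 96.4, -23.1]
orientation: [-0.001, -3.141, 0.0]
ft_force: [0.3, 0.2, 0.6]
width: 0.4
grasp_force: 0.0
```

apply_moves(
  targets=[
    [-1,[0,0,0.03],[0,0,0]],
    [-1,[0,0,0.03],[0,0,0]],
    [-1,[0,0,0],[0,0,0]],
  ],
)

```text
t: 17.62
ee_pos: [476.8, 96.4, -26.0]
orientation: [-0.001, -3.141, 0.0]
ft_force: [-1.0, -0.5, 1.2]
width: 0.4
grasp_force: 0.0
```

apply_moves(
  targets=[
    [-1,[0,0,0.03],[0,0,0]],
    [-1,[0,0,0.02],[0,0,0]],
    [-1,[0,0,0],[0,0,0]],
  ],
)

```text
t: 18.0
ee_pos: [477.0, 96.4, -28.2]
orientation: [0.001, 3.142, 0.0]
ft_force: [-1.3, -0.3, 4.3]
width: 0.7
grasp_force: 2.0
```

Contact comes at reported z≈-26.5, so the real fingertips sit 26.5 mm behind the reported TCP. I'll apply that offset and return to the stake.

apply_moves(
  targets=[
    [-1,[0,0,-0.96],[0,0,0]],
    [1,[0,0,-0.9],[0,0,0]],
    [1,[-0.3,0,-0.9],[0,0,0]],
    [1,[-0.9,-0.3,0],[0,0,0]],
    [1,[-0.9,-0.3,0],[0,0,0]],
    [1,[-0.28,0,0],[0,0,0]],
    [1,[0,0,0],[0,0,0]],
    [1,[0,0,0],[0,0,0]],
  ],
)

```text
t: 19.0
ee_pos: [594.1, 66.7, 109.0]
orientation: [0.0, -3.139, 0.0]
ft_force: [-0.6, 0.8, 0.3]
width: 67.2
grasp_force: 0.0
```

apply_moves(
  targets=[
    [1,[0,0,0.6],[0,0,0]],
    [1,[0,0,0.6],[0,0,0]],
    [1,[0,0,0],[0,0,0]],
  ],
)

```text
t: 19.38
ee_pos: [592.7, 66.6, 47.7]
orientation: [0.0, -3.136, 0.001]
ft_force: [0.7, -0.1, 0.6]
width: 87.9
grasp_force: 0.0
```

apply_moves(
  targets=[
    [1,[-0.04,0,0.15],[0,0,0]],
    [-1,[0,0,0],[0,0,0]],
    [-1,[0,0,0],[0,0,0]],
    [-1,[0,0,0],[0,0,0]],
    [-1,[0,0,0],[0,0,0]],
    [-1,[0,0,0],[0,0,0]],
    [-1,[0,0,0],[0,0,0]],
    [-1,[0,0,0],[0,0,0]],
  ],
)

```text
t: 20.38
ee_pos: [597.9, 66.3, 42.1]
orientation: [-0.001, -3.142, 0.0]
ft_force: [-0.4, -0.1, 0.5]
width: 32.4
grasp_force: 30.0
```

apply_moves(
  targets=[
    [-1,[0,0,0],[0,0,0]],
    [-1,[0,0,-0.3],[0,0,0]],
    [-1,[0,0,-0.3],[0,0,0]],
    [-1,[0,0,0],[0,0,0]],
  ],
)

```text
t: 20.88
ee_pos: [599.3, 66.5, 74.1]
orientation: [0.001, 3.138, 0.0]
ft_force: [0.1, -0.1, -3.4]
width: 32.8
grasp_force: 30.0
```

apply_moves(
  targets=[
    [-1,[0,0,-0.6],[0,0,0]],
    [-1,[0.5,0,-0.6],[0,0,0]],
    [-1,[0.7,-0.6,0],[0,0,0]],
    [-1,[0.6,-0.8,0],[0,0,0]],
    [-1,[0,-0.9,0],[0,0,0]],
    [-1,[0,-0.9,0],[0,0,0]],
    [-1,[0,-0.9,0],[0,0,0]],
    [-1,[0,-0.9,0],[0,0,0]],
  ],
)

```text
t: 21.88
ee_pos: [507.5, -185.1, 132.2]
orientation: [0.001, 3.141, -0.0]
ft_force: [0.7, -0.2, -1.7]
width: 33.0
grasp_force: 30.0
```

apply_moves(
  targets=[
    [-1,[0,-0.9,0.3],[0,0,0]],
    [-1,[0,-0.4,0.8],[0,0,0]],
    [-1,[0,0,0.8],[0,0,0]],
    [-1,[0,0,0.6],[0,0,0]],
    [-1,[0,0,0],[0,0,0]],
    [-1,[0,0,0],[0,0,0]],
  ],
)

```text
t: 22.62
ee_pos: [508.4, -248.9, 8.0]
orientation: [0.001, 3.141, -0.001]
ft_force: [0.8, -0.3, -0.5]
width: 32.8
grasp_force: 30.0
```

Now down 20 mm more, release, and leave for the jar: lift, then travel +y at x≈480.

apply_moves(
  targets=[
    [-1,[0,0,0.25],[0,0,0]],
    [-1,[0,0,0.15],[0,0,0]],
    [-1,[0,0,0],[0,0,0]],
    [0.2,[0,0,0],[0,0,0]],
    [0.2,[0,0,0],[0,0,0]],
    [0.2,[0,0,0],[0,0,0]],
    [0.2,[0,0,-0.6],[0,0,0]],
    [1,[0,0,-0.9],[0,0,0]],
  ],
)

```text
t: 23.62
ee_pos: [506.7, -248.1, 61.9]
orientation: [-0.001, -3.139, -0.002]
ft_force: [0.6, -0.2, 0.8]
width: 59.6
grasp_force: 0.0
```

apply_moves(
  targets=[
    [1,[0,0,-0.9],[0,0,0]],
    [1,[0,0.97,-0.4],[0,0,0]],
    [1,[0,0.97,0],[0,0,0]],
    [1,[0,0.97,0],[0,0,0]],
    [1,[0,0.97,0],[0,0,0]],
    [1,[0,0.97,0],[0,0,0]],
    [1,[0,0.97,0],[0,0,0]],
    [1,[0,0.97,0],[0,0,0]],
  ],
)

```text
t: 24.62
ee_pos: [507.9, 92.5, 127.4]
orientation: [0.001, 3.141, 0.0]
ft_force: [0.8, -0.7, 0.7]
width: 87.5
grasp_force: 0.0
```

apply_moves(
  targets=[
    [1,[0,0.97,0],[0,0,0]],
    [1,[0,0.97,0],[0,0,0]],
    [1,[0,0.97,0],[0,0,0]],
    [1,[0,0,0],[0,0,0]],
    [1,[0,0,0],[0,0,0]],
  ],
)

```text
t: 25.25
ee_pos: [507.6, 236.0, 127.0]
orientation: [0.0, -3.141, 0.001]
ft_force: [-0.1, -0.2, 0.0]
width: 87.3
grasp_force: 0.0
```

Run:
```python
from h import *
o=ctrl.get_obs();print(o['ee_pos'])
names('wrist','stake jar pin pin_tip eyelet_mouth',None)
x0=np.array([586.,258.])
for c in [('wrist',),('scene',),('top',)]: silh('jar',42,22,0,c,x0=x0)
print([d['xy'] for d in ctrl.pinpoint('stake','top')][:2],[ (d['score'],d['bbox']) for d in ctrl.masks_of('pin','top')][:2])
names('top','stake pin pin_tip',None)
```

```text
[507.63463715 236.01033647 126.98984474]
stake []
jar [(0.86, [301.0, 266.0], [584.5, 260.3]), (0.77, [256.0, 346.0], [692.4, 207.5]), (0.71, [350.0, 336.0], [676.8, 321.3])]
pin [(0.61, [302.0, 149.0], [456.4, 258.5])]
pin_tip [(0.7, [191.0, 189.0], [494.4, 148.7])]
eyelet_mouth [(0.79, [175.0, 272.0], [571.4, 133.3])]
jar ['wrist'] [588.6 260.8] [ 0.1 -1.  -0.1  0.9]
jar ['scene'] [594.  267.3] [ 1.   0.1 -1.  -0.1]
jar ['top'] [585.2 245.1] [-2.4 -2.6  3.1  3.1]
[] [(0.52, [203.3, 227.3, 236.1, 239.3])]
stake [(0.47, [366.0, 228.0], [503.3, -242.4])]
pin []
pin_tip [(0.58, [232.0, 231.0], [488.4, 152.8])]
```

The pin has been knocked and is now near (456,258), with its tip near (490,150). I'll get the jar now and re-measure the pin later.

apply_moves(
  targets=[
    [1,[-0.8,0.25,0],[0,0,0]],
    [1,[-0.8,0.25,0.2],[0,0,0]],
    [1,[0,0,0.7],[0,0,0]],
    [1,[0,0,0.7],[0,0,0]],
    [1,[0,0,0.6],[0,0,0]],
    [1,[0,0,0.5],[0,0,0]],
    [1,[0,0,0],[0,0,0]],
    [1,[0,0,0],[0,0,0]],
  ],
)

```text
t: 27.15
ee_pos: [588.6, 261.6, -7.1]
orientation: [0.001, 3.141, 0.001]
ft_force: [0.9, -0.5, 0.1]
width: 87.6
grasp_force: 0.0
```

apply_moves(
  targets=[
    [1,[0,0,0.16],[0,0,0]],
    [-1,[0,0,0],[0,0,0]],
    [-1,[0,0,0],[0,0,0]],
    [-1,[0,0,0],[0,0,0]],
    [-1,[0,0,0],[0,0,0]],
    [-1,[0,0,0],[0,0,0]],
    [-1,[0,0,0],[0,0,0]],
    [-1,[0,0,0],[0,0,0]],
  ],
)

```text
t: 28.15
ee_pos: [588.0, 261.3, -15.8]
orientation: [0.001, 3.142, -0.0]
ft_force: [-0.5, -0.7, 2.5]
width: 43.1
grasp_force: 30.0
```

apply_moves(
  targets=[
    [-1,[0,0,-0.6],[0,0,0]],
    [-1,[0,0,-0.9],[0,0,0]],
    [-1,[0,0,-0.9],[0,0,0]],
    [-1,[0.6,-0.3,-0.5],[0,0,0]],
    [-1,[0.8,-0.8,0],[0,0,0]],
    [-1,[0.8,-0.8,0],[0,0,0]],
    [-1,[0.6,-0.9,0],[0,0,0]],
    [-1,[0.46,-0.9,0],[0,0,0]],
  ],
)

```text
t: 29.15
ee_pos: [423.3, 75.4, 129.0]
orientation: [0.001, -3.141, -0.0]
ft_force: [0.5, -0.4, -0.5]
width: 43.2
grasp_force: 30.0
```

apply_moves(
  targets=[
    [-1,[0,-0.95,0],[0,0,0]],
    [-1,[0,-0.95,0],[0,0,0]],
    [-1,[0,-0.95,0],[0,0,0]],
    [-1,[0,-0.95,0],[0,0,0]],
    [-1,[0,-0.95,0],[0,0,0]],
    [-1,[0,-0.95,0],[0,0,0]],
    [-1,[0,-0.95,0],[0,0,0]],
    [-1,[0,0,0],[0,0,0]],
  ],
)

```text
t: 30.15
ee_pos: [425.0, -258.8, 129.1]
orientation: [0.007, 3.141, -0.001]
ft_force: [-0.5, 0.7, -0.5]
width: 43.3
grasp_force: 30.0
```

apply_moves(
  targets=[
    [-1,[0,0,0.9],[0,0,0]],
    [-1,[0,0,0.9],[0,0,0]],
    [-1,[0,0,0.6],[0,0,0]],
    [-1,[0,0,0.3],[0,0,0]],
    [-1,[0,0,0],[0,0,0]],
    [0.3,[0,0,0.04],[0,0,0]],
    [0.3,[0,0,0],[0,0,0]],
    [0.3,[0,0,0],[0,0,0]],
  ],
)

```text
t: 31.15
ee_pos: [425.3, -256.4, -7.1]
orientation: [0.001, 3.14, -0.001]
ft_force: [-0.6, -0.8, -0.1]
width: 56.8
grasp_force: 0.0
```

apply_moves(
  targets=[
    [0.3,[0,0,-0.6],[0,0,0]],
    [1,[0,0,-0.9],[0,0,0]],
    [1,[0,0,-0.9],[0,0,0]],
    [1,[0,0.9,-0.4],[0,0,0]],
    [1,[-0.2,0.95,0],[0,0,0]],
    [1,[-0.2,0.95,0],[0,0,0]],
    [1,[-0.2,0.95,0],[0,0,0]],
    [1,[0,0.95,0],[0,0,0]],
  ],
)

```text
t: 32.15
ee_pos: [455.7, -19.6, 132.8]
orientation: [0.001, 3.14, -0.0]
ft_force: [-0.2, -0.4, -0.5]
width: 87.8
grasp_force: 0.0
```

Run:
```python
from h import *
o=ctrl.get_obs();print(o['ee_pos'])
p,K,V=names('wrist','wood_block pin pin_tip jar stake',None)
for l in ['wood_block']:
    for d in ctrl.masks_of(l,'wrist')[:2]:
        r=d['region'].astype(np.uint8); print(l,d['score'],d['bbox']); print([ray(K,V,q,42)[:2].round(0).tolist() for q in cv2.approxPolyDP(cv2.findContours(r,0,2)[0][0],3,True)[:,0]])
names('top','jar stake pin pin_tip',None)
```

```text
[455.71675091 -19.61719017 132.75276952]
wood_block [(0.72, [312.0, 239.0], [503.1, 16.5])]
pin [(0.98, [543.0, 198.0], [456.4, 260.4])]
pin_tip [(0.76, [436.0, 238.0], [496.5, 147.0]), (0.51, [335.0, 305.0], [578.4, 43.4])]
jar [(0.97, [48.0, 170.0], [426.1, -257.1])]
stake [(0.66, [70.0, 244.0], [482.3, -206.9])]
wood_block 0.98 [292.3, 203.4, 338.0, 272.3]
[[449.0, 21.0], [454.0, -7.0], [523.0, 3.0], [522.0, 37.0], [467.0, 30.0]]
jar [(0.9, [182.0, 169.0], [681.6, 317.3]), (0.82, [218.0, 166.0], [692.7, 205.0]), (0.5, [370.0, 254.0], [430.2, -267.6])]
stake [(0.52, [366.0, 226.0], [510.0, -243.6])]
pin [(0.85, [199.0, 242.0], [455.3, 252.7])]
pin_tip [(0.63, [233.0, 229.0], [494.9, 149.1])]
```

apply_moves(
  targets=[
    [1,[-0.57,0.72,0],[0,0,0]],
    [1,[0,0,0.8],[0,0,-0.1]],
    [1,[0,0,0.8],[0,0,0]],
    [1,[0,0,0.8],[0,0,0]],
    [1,[0,0,0.4],[0,0,0]],
    [1,[0,0,0],[0,0,0]],
    [1,[0,0,0],[0,0,0]],
  ],
)

```text
t: 33.62
ee_pos: [484.0, 14.7, -7.3]
orientation: [-0.245, 3.131, -0.0]
ft_force: [0.8, 0.2, 0.5]
width: 88.0
grasp_force: 0.0
```

apply_moves(
  targets=[
    [1,[0,0,0.14],[0,0,0]],
    [-1,[0,0,0],[0,0,0]],
    [-1,[0,0,0],[0,0,0]],
    [-1,[0,0,0],[0,0,0]],
    [-1,[0,0,0],[0,0,0]],
    [-1,[0,0,0],[0,0,0]],
    [-1,[0,0,0],[0,0,0]],
    [-1,[0,0,0],[0,0,0]],
  ],
)

```text
t: 34.62
ee_pos: [483.4, 14.9, -14.9]
orientation: [-0.246, 3.132, -0.0]
ft_force: [-0.2, -1.8, 1.6]
width: 36.1
grasp_force: 29.8
```

apply_moves(
  targets=[
    [-1,[0.2,0,0],[0,0,0]],
    [-1,[0.35,0,0],[0,0,0]],
    [-1,[0.4,0,0],[0,0,0]],
    [-1,[0.4,0,0],[0,0,0]],
    [-1,[0.3,0,0],[0,0,0]],
    [-1,[0,0,0],[0,0,0]],
    [-1,[0,0,-0.5],[0,0,0]],
    [-1,[0,0,-0.8],[0,0,0]],
  ],
)

```text
t: 35.62
ee_pos: [401.2, 2.1, 50.0]
orientation: [0.245, -3.129, -0.001]
ft_force: [1.0, -0.6, -2.4]
width: 36.0
grasp_force: 29.8
```

apply_moves(
  targets=[
    [-1,[0,0,-0.8],[0,0,0.1]],
    [-1,[0,0,-0.4],[0,0,0]],
    [-1,[-0.1,-0.95,0],[0,0,0]],
    [-1,[-0.2,-0.95,0],[0,0,0]],
    [-1,[-0.2,-0.95,0],[0,0,0]],
    [-1,[-0.2,-0.95,0],[0,0,0]],
    [-1,[-0.2,-0.95,0],[0,0,0]],
    [-1,[-0.2,-0.95,0],[0,0,0]],
  ],
)

```text
t: 36.62
ee_pos: [457.0, -284.7, 109.9]
orientation: [-0.001, -3.141, -0.0]
ft_force: [0.8, 0.2, -1.1]
width: 35.8
grasp_force: 29.8
```

apply_moves(
  targets=[
    [-1,[0,-0.95,0],[0,0,0]],
    [-1,[0,-0.8,0.3],[0,0,0]],
    [-1,[0,0,0.8],[0,0,0]],
    [-1,[0,0,0.8],[0,0,0]],
    [-1,[0,0,0.4],[0,0,0]],
    [-1,[0,0,0],[0,0,0]],
    [-1,[0,0,0],[0,0,0]],
  ],
)

```text
t: 37.5
ee_pos: [457.6, -371.1, -3.8]
orientation: [0.0, 3.14, -0.002]
ft_force: [0.7, -0.5, -1.1]
width: 36.2
grasp_force: 29.8
```

apply_moves(
  targets=[
    [-1,[0,0,0.09],[0,0,0]],
    [0,[0,0,0],[0,0,0]],
    [0,[0,0,0],[0,0,0]],
    [0,[0,0,0],[0,0,0]],
    [0,[0,0,-0.6],[0,0,0]],
    [-1,[0,0,-0.9],[0,0,0]],
    [-1,[0,0,-0.9],[0,0,0]],
    [-1,[0,0.6,-0.4],[0,0,0]],
  ],
)

```text
t: 38.5
ee_pos: [458.2, -342.5, 133.6]
orientation: [0.004, 3.137, -0.005]
ft_force: [1.2, -0.7, -0.1]
width: 17.4
grasp_force: 0.0
```

apply_moves(
  targets=[
    [-1,[-0.2,0.95,0],[0,0,0]],
    [-1,[-0.2,0.95,0],[0,0,0]],
    [-1,[-0.2,0.95,0],[0,0,0]],
    [-1,[-0.2,0.95,0],[0,0,0]],
    [-1,[-0.2,0.95,0],[0,0,0]],
    [-1,[-0.2,0.95,0],[0,0,0]],
    [-1,[-0.2,0.95,0],[0,0,0]],
    [-1,[-0.2,0.8,0],[0,0,0]],
  ],
)

```text
t: 39.5
ee_pos: [537.1, 33.8, 130.8]
orientation: [-0.0, 3.141, 0.0]
ft_force: [0.5, -1.1, 0.2]
width: 0.1
grasp_force: 0.0
```

Run:
```python
from h import *
o=ctrl.get_obs();print(o['ee_pos'],o['width'])
names('wrist','treadle_pad eyelet_mouth pin pin_tip','w3.png')
names('top','jar stake wood_block pin pin_tip',None)
```

```text
[537.08686516  33.7610803  130.78751309] 0.06986051264158363
treadle_pad [(0.81, [278.0, 224.0], [544.2, 33.5]), (0.22, [280.0, 248.0], [567.0, 34.9])]
eyelet_mouth [(0.57, [381.0, 241.0], [569.5, 132.5])]
pin [(0.87, [513.0, 118.0], [456.3, 262.3]), (0.42, [1.0, 169.0], [506.2, -250.1])]
pin_tip [(0.57, [396.0, 159.0], [494.8, 148.0])]
jar [(0.62, [218.0, 167.0], [689.8, 204.2]), (0.55, [182.0, 170.0], [678.4, 317.8]), (0.5, [372.0, 258.0], [420.1, -271.8])]
stake [(0.63, [367.0, 226.0], [508.6, -244.7])]
wood_block [(0.72, [403.0, 236.0], [485.8, -367.1])]
pin [(0.67, [196.0, 240.0], [459.1, 261.8])]
pin_tip [(0.5, [229.0, 227.0], [500.4, 160.3])]
```

View pics/w3.png

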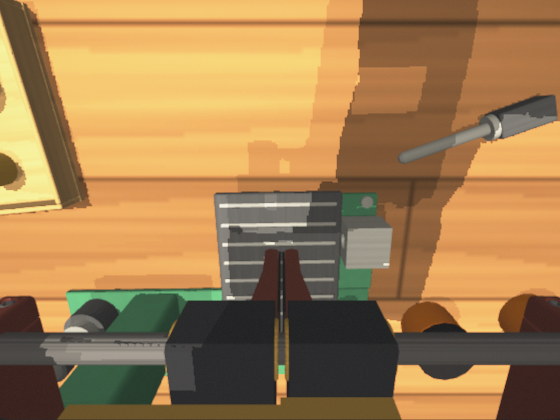

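The treadle is clear at (215–342, 192–300), and nothing is in the eyelet's path except the pin lying at (400–555, 100–160). Now I'll push the treadle.

apply_moves(
  targets=[
    [-1,[-0.07,0,0.6],[0,0,0]],
    [-1,[0,0,0.6],[0,0,0]],
    [-1,[0,0,0.5],[0,0,0]],
    [-1,[0,0,0.3],[0,0,0]],
    [-1,[0,0,0.2],[0,0,0]],
    [-1,[0,0,0.2],[0,0,0]],
    [-1,[0,0,0],[0,0,0]],
    [-1,[0,0,0],[0,0,0]],
  ],
)

```text
t: 41.05
ee_pos: [540.9, 31.5, 11.7]
orientation: [0.001, 3.141, -0.0]
ft_force: [-3.8, -1.3, 12.2]
width: 0.4
grasp_force: 6.1
```

apply_moves(
  targets=[
    [-1,[0,0,0.1],[0,0,0]],
    [-1,[0,0,0.06],[0,0,0]],
    [-1,[0,0,0],[0,0,0]],
  ],
)

```text
t: 41.42
ee_pos: [542.2, 31.6, 4.2]
orientation: [0.001, 3.138, -0.0]
ft_force: [-1.2, -1.7, 13.7]
width: 0.3
grasp_force: 6.9
```

apply_moves(
  targets=[
    [-1,[0,0,0.05],[0,0,0]],
    [-1,[0,0,0.04],[0,0,0]],
    [-1,[0,0,0],[0,0,0]],
    [-1,[0,0,0],[0,0,0]],
  ],
)

```text
t: 41.92
ee_pos: [542.8, 31.6, 1.9]
orientation: [0.001, 3.137, -0.0]
ft_force: [-7.9, -2.6, 36.9]
width: 0.6
grasp_force: 18.7
```

The force jump to 37 N at full travel means the treadle is on its stop. I'll release it and go over the pin.

apply_moves(
  targets=[
    [-1,[0,0,-0.3],[0,0,0]],
    [-1,[0,0,-0.5],[0,0,0]],
    [-1,[0,0,-0.8],[0,0,0]],
    [-1,[0,0,-0.8],[0,0,0]],
    [1,[0.5,0.8,0],[0,0,0]],
    [1,[0.5,0.8,0],[0,0,0]],
    [1,[0.5,0.8,0],[0,0,0]],
    [1,[0.36,0.8,0],[0,0,0]],
  ],
)

```text
t: 42.92
ee_pos: [446.8, 193.0, 118.6]
orientation: [0.002, 3.141, 0.001]
ft_force: [1.3, 0.8, -0.8]
width: 37.1
grasp_force: 0.0
```

apply_moves(
  targets=[
    [1,[0,0.8,0],[0,0,0.115]],
    [1,[0,0,0],[0,0,0.115]],
    [1,[0,0,0],[0,0,0.115]],
    [1,[0,0,0],[0,0,0.115]],
    [1,[0,0,0],[0,0,0.115]],
    [1,[0,0,0],[0,0,0.115]],
    [1,[0,0,0],[0,0,0.1]],
    [1,[0,0,0],[0,0,0]],
  ],
)

```text
t: 43.92
ee_pos: [447.9, 231.9, 118.4]
orientation: [1.826, 2.556, 0.001]
ft_force: [-0.1, -0.4, -0.6]
width: 87.5
grasp_force: 0.0
```

Run:
```python
from h import *
o=ctrl.get_obs();print(o['ee_pos'],o['qpos'].round(2),R.from_rotvec(o['orientation']).as_matrix().round(3).tolist())
p,K,V=names('wrist','treadle_pad eyelet_mouth pin pin_tip','w4.png')
for d in ctrl.masks_of('pin','wrist')[:2]:
    r=d['region'].astype(np.uint8);print(d['score'],d['bbox']);print([(q.tolist(),ray(K,V,q,12)[:2].round(0).tolist()) for q in cv2.approxPolyDP(cv2.findContours(r,0,2)[0][0],3,True)[:,0]])
names('top','pin pin_tip',None);names('scene','pin pin_tip treadle_pad',None)
```

```text
[447.88879965 231.92285485 118.40333096] [ 0.45  0.36  1.95 -0.    0.83  0.12] [[-0.324, 0.946, 0.001], [0.946, 0.324, 0.0], [0.0, 0.001, -1.0]]
treadle_pad []
eyelet_mouth [(0.63, [362.0, 337.0], [568.8, 133.4])]
pin [(0.71, [299.0, 183.0], [458.0, 256.8]), (0.33, [296.0, 290.0], [495.9, 142.8])]
pin_tip [(0.8, [296.0, 291.0], [493.7, 148.3])]
0.65 [286.4, 152.2, 311.7, 289.9]
[([307, 153], [454.0, 288.0]), ([285, 157], [436.0, 278.0]), ([286, 212], [454.0, 228.0]), ([293, 218], [463.0, 224.0]), ([295, 289], [492.0, 150.0]), ([304, 283], [498.0, 160.0]), ([305, 216], [474.0, 230.0]), ([310, 212], [477.0, 235.0]), ([312, 158], [460.0, 285.0])]
pin []
pin_tip [(0.5, [233.0, 230.0], [490.9, 150.2]), (0.19, [133.0, 181.0], [637.4, 466.4])]
pin [(0.84, [360.0, 272.0], [438.4, 253.5]), (0.72, [290.0, 256.0], [554.0, 104.9])]
pin_tip [(0.95, [320.0, 247.0], [472.5, 127.8]), (0.37, [280.0, 223.0], [502.6, -29.7])]
treadle_pad [(0.75, [278.0, 223.0], [543.0, 29.1])]
```

View pics/w4.png

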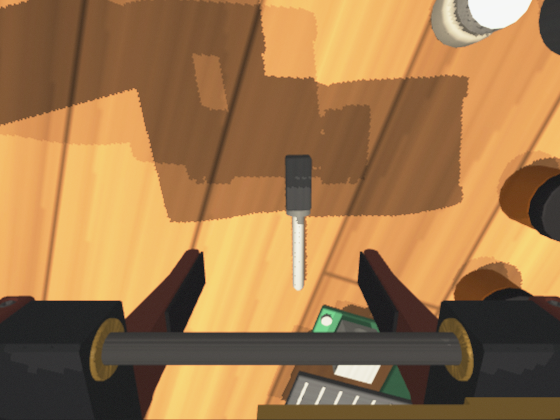

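Run:
```python
from h import *
from scipy.optimize import least_squares
p,K,V=snap('wrist')
M=[((-25,0,24),(298,155.5)),((25,0,24),(298,210.5)),((116,0,9),(298,290))]
def P(q,m): c,s=np.cos(q[2]),np.sin(q[2]); return np.array([q[0]+c*m[0]-s*m[1],q[1]+s*m[0]+c*m[1],m[2]])
s=least_squares(lambda q:np.concatenate([proj(K,V,P(q,m))-u for m,u in M]),[457,258,-1.23])
print(s.x,np.degrees(s.x[2]),s.fun.round(1)); g=P(s.x,(10,0,0)); print('grip',g)
o=ctrl.get_obs();Rm=R.from_rotvec(o['orientation']).as_matrix();print((Rm.T@(g-o['ee_pos']*[1,1,0]))/50)
```

```text
[454.36449363 259.71224785  -1.22001701] -69.90182554602202 [-0.1  1.7  0.2  0.1 -0.1 -2.4]
grip [457.80079136 250.32119584   0.        ]
[ 2.79839120e-01  3.13475423e-01 -2.89684071e-05]
```

apply_moves(
  targets=[
    [1,[0.28,0.31,0.4],[0,0,0]],
    [1,[0,0,0.8],[0,0,0]],
    [1,[0,0,0.8],[0,0,0]],
    [1,[0,0,0.5],[0,0,0]],
    [1,[0,0,0],[0,0,0]],
    [1,[0,0,0],[0,0,0]],
  ],
)

```text
t: 45.38
ee_pos: [458.2, 250.5, -6.2]
orientation: [1.827, 2.555, 0.001]
ft_force: [0.0, 0.6, -0.6]
width: 87.9
grasp_force: 0.0
```

apply_moves(
  targets=[
    [1,[0,0,0.2],[0,0,0]],
    [1,[0,0,0.13],[0,0,0]],
    [-1,[0,0,0],[0,0,0]],
    [-1,[0,0,0],[0,0,0]],
    [-1,[0,0,0],[0,0,0]],
    [-1,[0,0,0],[0,0,0]],
    [-1,[0,0,0],[0,0,0]],
    [-1,[0,0,0],[0,0,0]],
  ],
)

```text
t: 46.38
ee_pos: [457.7, 250.3, -23.4]
orientation: [1.827, 2.556, 0.0]
ft_force: [0.4, -0.9, -0.1]
width: 31.5
grasp_force: 0.0
```

apply_moves(
  targets=[
    [-1,[0,0,0],[0,0,0]],
    [-1,[0,0,0],[0,0,0]],
    [-1,[0,0,-0.3],[0,0,0]],
    [-1,[0,0,-0.22],[0,0,0]],
    [-1,[0,0,0],[0,0,0]],
  ],
)

```text
t: 47.0
ee_pos: [458.5, 250.7, 3.9]
orientation: [1.827, 2.555, 0.003]
ft_force: [0.9, -0.1, -1.5]
width: 23.8
grasp_force: 29.9
```

apply_moves(
  targets=[
    [-1,[0,0,0],[0,0,0.105]],
    [-1,[0,0,0],[0,0,0.105]],
    [-1,[0.4,0.4,0],[0,0,0]],
    [-1,[0.4,0.8,0],[0,0,0]],
    [-1,[0,0.6,0],[0,0,0]],
    [-1,[0,0,0],[0,0,0]],
    [-1,[0,0,0],[0,0,0]],
  ],
)

```text
t: 47.88
ee_pos: [546.3, 289.6, 2.0]
orientation: [-2.222, -2.22, 0.003]
ft_force: [-1.0, -0.3, -1.0]
width: 23.8
grasp_force: 29.9
```

Run:
```python
from h import *
o=ctrl.get_obs();print(o['ee_pos'],o['width'],R.from_rotvec(o['orientation']).as_matrix().round(4).tolist())
p,K,V=names('wrist','eyelet_mouth pin pin_tip','w5.png')
e=o['ee_pos']
for q in [(550,136,56),(590,136,56),(550,96,56),(590,96,56),(550,136,20),(590,136,20),(530,136,8),(640,136,8),(e[0],e[1]-106,38)]: print(q,proj(K,V,q).round(1))
```

```text
[546.32571522 289.61313656   2.04060578] 23.827812237003997 [[0.0008, 1.0, -0.0018], [1.0, -0.0008, -0.0008], [-0.0008, -0.0018, -1.0]]
eyelet_mouth []
pin [(0.67, [283.0, 253.0], [546.8, 286.7])]
pin_tip []
(550, 136, 56) [288.2 505.8]
(590, 136, 56) [350.8 505.9]
(550, 96, 56) [287.8 545.8]
(590, 96, 56) [346.9 545.9]
(550, 136, 20) [287.2 448.8]
(590, 136, 20) [340.7 448.9]
(530, 136, 8) [261.5 433.3]
(640, 136, 8) [401.8 433.5]
(np.float64(546.3257152211349), np.float64(183.61313655633182), 38) [282.4 423.2]
```

View pics/w5.png

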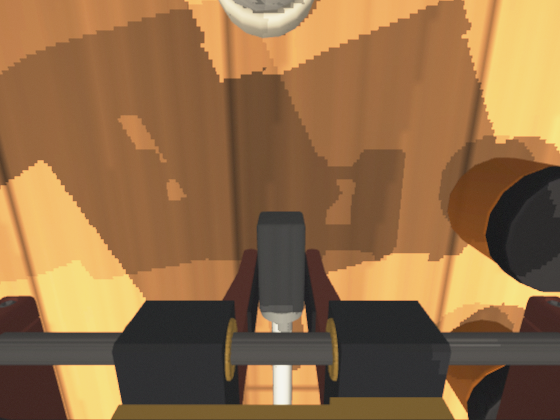

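The pin is held straight: handle centre is at column 281.5 and the shaft at 282.5, matching the TCP column 282.4. Next I'll align with the hole axis (x≈569.6) and approach the mouth.

apply_moves(
  targets=[
    [-1,[0,0.46,0],[0,0,0]],
    [-1,[-0.3,0,0],[0,0,0]],
    [-1,[-0.2,0,0],[0,0,0]],
    [-1,[0,0,0],[0,0,0]],
    [-1,[0,0,0],[0,0,0]],
  ],
)

```text
t: 48.7
ee_pos: [570.3, 265.1, 2.6]
orientation: [-2.222, -2.22, 0.0]
ft_force: [-0.1, 1.6, -1.2]
width: 23.9
grasp_force: 29.9
```

Run:
```python
from h import *
o=ctrl.get_obs();print(o['ee_pos'],o['width']);e=o['ee_pos']
p,K,V=names('scene','pin_tip eyelet_mouth',None)
f=lambda q:((proj(K,V,q)-[255,215])*6).round()
print('tip pred',f((e[0],e[1]-106,e[2]+35.4)),'mouth',f((569.6,136,38)),'handle back',f((e[0],e[1]+35,e[2]+35.4)))
cv2.imwrite('pics/c6.png',cv2.resize(p[215:310,255:385],None,fx=6,fy=6,interpolation=cv2.INTER_CUBIC))
names('top','pin_tip eyelet_mouth',None)
```

```text
[570.30424872 265.08548721   2.64914023] 23.897053762176153
pin_tip [(0.47, [179.0, 181.0], [651.7, -424.0])]
eyelet_mouth [(0.78, [289.0, 256.0], [579.9, 141.0])]
tip pred [248. 257.] mouth [219. 229.] handle back [448. 446.]
pin_tip [(0.44, [229.0, 205.0], [569.0, 164.5])]
eyelet_mouth [(0.93, [239.0, 204.0], [568.4, 130.0])]
```

View pics/c6.png

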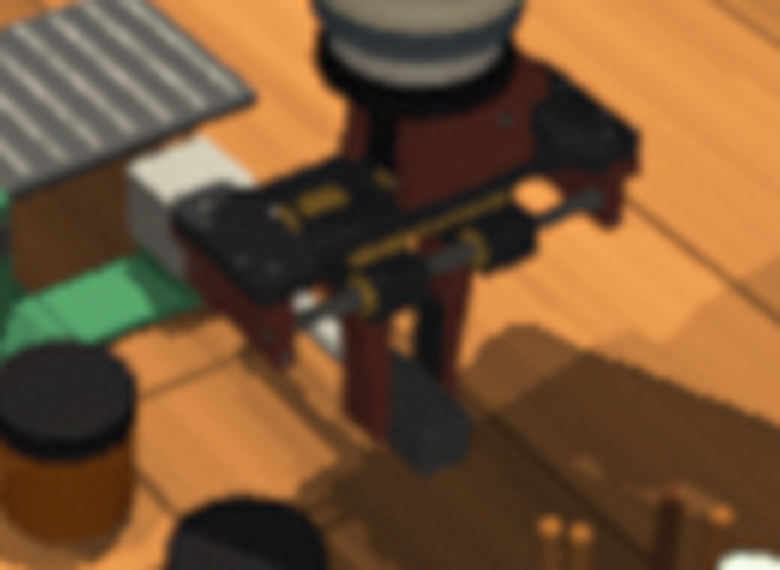

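The treadle is back up, the handle's end face at (445,440) agrees with the prediction (448,446), and the shaft lies on the predicted line. Inserting now.

apply_moves(
  targets=[
    [-1,[-0.2,0,0],[0,0,0]],
    [-1,[-0.2,0,0],[0,0,0]],
    [-1,[-0.15,0,0],[0,0,0]],
    [-1,[-0.1,0,0],[0,0,0]],
    [-1,[0,0,0],[0,0,0]],
  ],
)

```text
t: 49.62
ee_pos: [570.8, 232.2, 2.6]
orientation: [2.223, 2.22, 0.0]
ft_force: [-0.1, 0.7, -2.1]
width: 24.0
grasp_force: 29.9
```

apply_moves(
  targets=[
    [-1,[-0.2,-0.015,0],[0,0,0]],
    [-1,[-0.2,0,0],[0,0,0]],
    [-1,[-0.2,0,0],[0,0,0]],
    [-1,[0,0,0],[0,0,0]],
  ],
)

```text
t: 50.12
ee_pos: [569.8, 201.8, 2.5]
orientation: [-2.223, -2.219, 0.001]
ft_force: [0.1, -0.4, -1.8]
width: 24.1
grasp_force: 29.9
```

apply_moves(
  targets=[
    [-1,[-0.2,0,0],[0,0,0]],
    [-1,[-0.12,0,0],[0,0,0]],
    [-1,[0,0,0],[0,0,0]],
    [-1,[0,0,0],[0,0,0]],
  ],
)

```text
t: 50.62
ee_pos: [570.0, 186.8, 2.6]
orientation: [2.222, 2.221, 0.0]
ft_force: [0.4, -1.2, -0.9]
width: 24.2
grasp_force: 29.9
```

apply_moves(
  targets=[
    [-1,[-0.06,0,0],[0,0,0]],
    [-1,[-0.06,0,0],[0,0,0]],
    [-1,[-0.04,0,0],[0,0,0]],
    [-1,[0,0,0],[0,0,0]],
  ],
)

```text
t: 51.12
ee_pos: [569.8, 178.5, 2.6]
orientation: [-2.222, -2.221, 0.0]
ft_force: [-0.4, -0.2, -1.1]
width: 23.6
grasp_force: 29.9
```

apply_moves(
  targets=[
    [-1,[-0.04,0,0],[0,0,0]],
    [-1,[-0.03,0,0],[0,0,0]],
    [-1,[0,0,0],[0,0,0]],
  ],
)

```text
t: 51.5
ee_pos: [569.8, 175.1, 2.6]
orientation: [-2.222, -2.221, 0.0]
ft_force: [-0.4, 0.1, -1.1]
width: 23.7
grasp_force: 29.9
```

apply_moves(
  targets=[
    [-1,[-0.03,0,0],[0,0,0]],
    [-1,[-0.03,0,0],[0,0,0]],
    [-1,[0,0,0],[0,0,0]],
  ],
)

```text
t: 51.88
ee_pos: [569.9, 172.1, 2.6]
orientation: [-2.222, -2.221, 0.0]
ft_force: [-0.2, -0.9, -0.7]
width: 23.8
grasp_force: 29.9
```

apply_moves(
  targets=[
    [-1,[-0.04,0,0],[0,0,0]],
    [-1,[-0.04,0,0],[0,0,0]],
    [-1,[0,0,0],[0,0,0]],
  ],
)

```text
t: 52.25
ee_pos: [569.9, 168.0, 2.6]
orientation: [-2.222, -2.221, 0.0]
ft_force: [-0.4, 0.0, -1.5]
width: 24.1
grasp_force: 29.9
```

apply_moves(
  targets=[
    [-1,[-0.04,0,0],[0,0,0]],
    [-1,[-0.04,0,0],[0,0,0]],
    [-1,[0,0,0],[0,0,0]],
  ],
)

```text
t: 52.62
ee_pos: [569.9, 164.0, 2.6]
orientation: [-2.222, -2.221, 0.0]
ft_force: [-0.4, 0.1, -1.3]
width: 23.9
grasp_force: 29.9
```

Run:
```python
from h import *
o=ctrl.get_obs();e=o['ee_pos']
p,K,V=snap('wrist')
for l in ['pin','eyelet_mouth','pin_tip']: print(l,[(round(d['score'],2),np.round(d['xy'],1).tolist(),ray(K,V,d['xy'],38 if l!='pin' else 26)[:2].round(1)) for d in ctrl.pinpoint(l,'wrist')[:2]])
for d in ctrl.masks_of('pin','wrist')[:1]: print(d['bbox'])
# edges along handle column
c=p[195:420,283].astype(int); print([(195+i,c[i].tolist()) for i in range(0,225,5)])
for y in (164-10-25,164-10+25,164,150,142,136,190): print(y,proj(K,V,(570,y,50)).round(1))
for d in range(-5,20,5): print('back edge if origin y',167+d,proj(K,V,(570,167+d+25,50)).round(1))
```

```text
pin [(0.96, [281.9, 250.9], array([569.5, 173.9]))]
eyelet_mouth [(0.56, [281.5, 323.0], array([569.2, 134. ]))]
pin_tip []
[257.2, 213.5, 306.5, 406.8]
[(195, [52, 82, 118]), (200, [51, 81, 117]), (205, [50, 81, 117]), (210, [51, 81, 118]), (215, [51, 53, 52]), (220, [51, 53, 52]), (225, [64, 66, 66]), (230, [68, 69, 71]), (235, [67, 68, 70]), (240, [66, 69, 70]), (245, [66, 69, 69]), (250, [67, 70, 71]), (255, [66, 69, 70]), (260, [64, 67, 68]), (265, [65, 69, 70]), (270, [64, 67, 67]), (275, [66, 69, 69]), (280, [65, 68, 68]), (285, [66, 68, 68]), (290, [64, 67, 67]), (295, [66, 68, 69]), (300, [65, 67, 68]), (305, [64, 67, 69]), (310, [78, 82, 85]), (315, [149, 164, 168]), (320, [233, 242, 244]), (325, [113, 123, 126]), (330, [112, 123, 127]), (335, [55, 59, 60]), (340, [72, 74, 78]), (345, [76, 78, 81]), (350, [72, 77, 79]), (355, [77, 80, 83]), (360, [72, 76, 80]), (365, [200, 218, 223]), (370, [229, 240, 242]), (375, [228, 239, 242]), (380, [228, 239, 242]), (385, [228, 239, 241]), (390, [228, 239, 242]), (395, [227, 238, 241]), (400, [227, 239, 241]), (405, [52, 91, 115]), (410, [48, 90, 115]), (415, [45, 89, 114])]
129 [282.9 344.6]
179 [283.1 261.3]
164 [283.  287.9]
150 [283.  311.4]
142 [283.  324.3]
136 [283.  333.8]
190 [283.1 240.8]
back edge if origin y 162 [283.1 246.5]
back edge if origin y 167 [283.1 237. ]
back edge if origin y 172 [283.1 227.3]
back edge if origin y 177 [283.1 217.4]
back edge if origin y 182 [283.1 207.3]
```

I had the sign wrong: home should be at TCP y≈157, and the handle edges put the pin origin at y≈175, about 7 mm short. Continuing.

apply_moves(
  targets=[
    [-1,[-0.05,0,0],[0,0,0]],
    [-1,[-0.05,0,0],[0,0,0]],
    [-1,[0,0,0],[0,0,0]],
  ],
)

```text
t: 53.25
ee_pos: [569.8, 159.0, 2.6]
orientation: [-2.222, -2.221, 0.0]
ft_force: [0.1, 0.2, -1.3]
width: 23.8
grasp_force: 29.9
```

apply_moves(
  targets=[
    [-1,[-0.03,0,0],[0,0,0]],
    [-1,[-0.03,0,0],[0,0,0]],
    [-1,[0,0,0],[0,0,0]],
  ],
)

```text
t: 53.62
ee_pos: [569.9, 157.0, 2.6]
orientation: [-2.222, -2.22, -0.002]
ft_force: [-0.1, 5.0, -2.2]
width: 23.6
grasp_force: 29.9
```

Contact at y≈157 as expected. I'll seat it firmly.

apply_moves(
  targets=[
    [-1,[-0.02,0,0],[0,0,0]],
    [-1,[0,0,0],[0,0,0]],
    [-1,[0,0,0],[0,0,0]],
  ],
)

```text
t: 54.0
ee_pos: [569.9, 157.0, 2.7]
orientation: [-2.222, -2.22, -0.003]
ft_force: [-1.0, 10.2, -2.5]
width: 23.6
grasp_force: 29.9
```

apply_moves(
  targets=[
    [0.2,[0,0,0],[0,0,0]],
    [0.2,[0,0,0],[0,0,0]],
    [0.2,[0,0,0],[0,0,0]],
    [0.2,[0,0,0],[0,0,0]],
    [0.2,[0,0,-0.4],[0,0,0]],
    [0.2,[0,0,-0.9],[0,0,0]],
    [0.2,[0.4,0,-0.9],[0,0,0]],
    [0.2,[0.6,0,-0.9],[0,0,0]],
  ],
)

```text
t: 55.0
ee_pos: [570.0, 205.1, 160.6]
orientation: [2.223, 2.219, 0.002]
ft_force: [0.3, 0.3, -0.0]
width: 52.7
grasp_force: 0.0
```

apply_moves(
  targets=[
    [0.2,[0.9,0,-0.3],[0,0,0]],
    [0.2,[0.4,0,0],[0,0,0]],
    [0.2,[0,0,0],[0,0,0]],
    [0.2,[0,0,0],[0,0,0]],
  ],
)

```text
t: 55.5
ee_pos: [569.1, 268.8, 171.4]
orientation: [-2.222, -2.22, 0.004]
ft_force: [0.6, -0.5, -0.1]
width: 52.6
grasp_force: 0.0
```

Run:
```python
from h import *
o=ctrl.get_obs();print(o['t'],o['ee_pos'],o['width'],o['ft_force'])
w,K,V=names('wrist','pin eyelet_mouth pin_tip',None)
for q in [(570,136,38),(570,142,46),(570,192,46)]: print(q,proj(K,V,q).round(1))
s,K,V=names('scene','pin',None)
t,K,V=names('top','pin jar stake wood_block flux_pot file_cup torch',None)
im=np.zeros((600,800,3),np.uint8)
im[:300,:400]=cv2.resize(w,(400,300))
im[:300,400:]=cv2.resize(s[205:295,240:360],(400,300),interpolation=cv2.INTER_CUBIC)
im[300:,:]=cv2.resize(t[145:295,100:445],(800,300),interpolation=cv2.INTER_CUBIC)
cv2.imwrite('pics/fin.png',im)
```

```text
55.5 [569.08736591 268.83231295 171.43115317] 52.59999390318909 [ 0.63298089 -0.53805262 -0.08120974]
pin [(0.79, [283.0, 279.0], [570.7, 152.7])]
eyelet_mouth [(0.69, [280.0, 310.0], [566.9, 132.3])]
pin_tip []
(570, 136, 38) [282.9 307. ]
(570, 142, 46) [283.  306.5]
(570, 192, 46) [283.  267.5]
pin [(0.74, [300.0, 263.0], [547.2, 143.5])]
pin [(0.45, [228.0, 203.0], [575.9, 167.7])]
jar [(0.93, [218.0, 169.0], [682.1, 205.5]), (0.57, [183.0, 171.0], [675.2, 315.1]), (0.48, [370.0, 253.0], [433.8, -267.7])]
stake [(0.7, [366.0, 226.0], [508.0, -242.7]), (0.37, [407.0, 239.0], [474.1, -360.3])]
wood_block [(0.85, [406.0, 237.0], [483.6, -374.0]), (0.36, [385.0, 242.0], [467.6, -312.0])]
flux_pot []
file_cup []
torch [(0.59, [423.0, 188.0], [634.1, -429.5])]
```

View pics/fin.png

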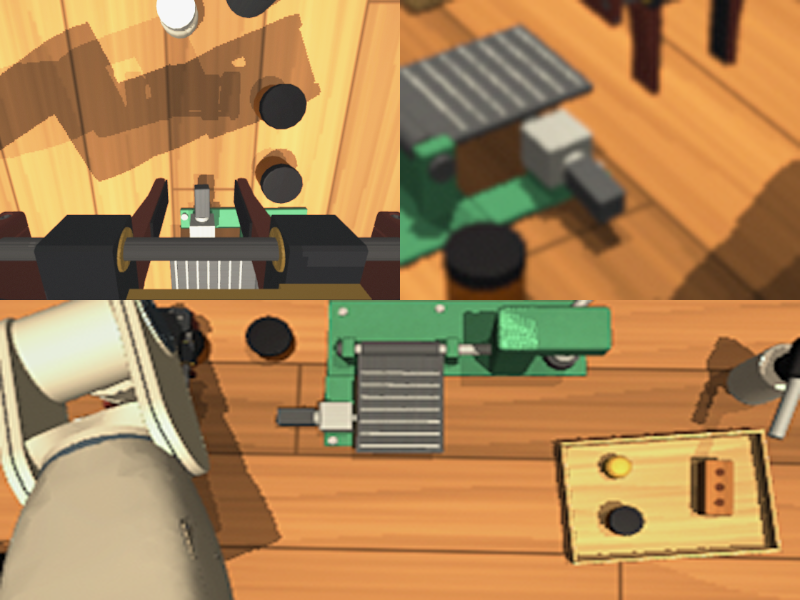

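The final views show the pin seated with its collar on the eyelet: the handle is at (202,200) in the wrist panel and (595,190) in the scene panel. The treadle is up, and the stake, jar and block are all in the tray. Handing in.

```bash
python3 -c "
from workcell import ctrl
print(ctrl.close_job())"
```

```text
the job is handed in; nothing more can be done
None
```

The press is shut down and the job handed in: the stake, jar and wood block are in the tray, the treadle was pushed to its stop and came back up, and the lock pin is fully home with its collar on the eyelet.

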